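# Calibrate the storeroom counting scale with test weights and the key switch

## Robot

A 7-joint arm with a two-finger parallel gripper is mounted at the origin on the work surface. World frame = base frame: x ahead of the robot, y to its left, z up, the work surface at z = 0. Lengths are in m, angles in rad, forces in N, time in s.
With the tool pointing down it reaches from about 0.4 to 0.85 m from the base axis. Payload 10.4 kg.
Tool frame: the origin (TCP) lies on the centre line of the jaws, within the pads' length; the fingertips stand 11 mm ahead of it and the grasp point (between the pads) lies 8 mm behind it (tip_reach is the distance from the TCP to the fingertips, in m); z points along the fingers, y is the line along which they close (so a half turn about z gives the same grasp; the last joint's range is limited). The gripper opens to 85 mm and grips with 20 to 120 N. Pads are 22 mm wide; open, the fingers measure 114 mm over their backs; the gripper's body (76 mm by 85 mm) begins 54 mm behind the grasp point. The pads swing forward as they close: fully open they stand 13 mm farther back than shut.
Start: joints at [-1.271, 0.332, -0.065, 1.46, 0.022, 1.35, -0.088], TCP at [0.198, 0.593, 0.207] pointing down, gripper open.
Joint ranges: [-2.6, 2.6], [-0.5, 2.12], [-1.47, 1.34], [0.16, 2.42], [-1.27, 4.41], [0.06, 2.06], [-2.6, 2.6]. Speed limits (rad/s): [2.22, 2.22, 2.79, 2.79, 3.14, 3.14, 3.14].

## Interface

Orientations are given as a unit quaternion [x, y, z, w].
In Python, from workcell import get_obs, camera, hand_in, tip_reach gives the robot as it stands. The module is installed in compiled form; this text tells all that it offers.
- The arm moves only by the tool move_arm, never from a script. Its argument "plan" is a list of rows, each an object with "delta_pos": the shift along the tool's x, y, z in normalised numbers (1 is 0.8 m), a list of three; "turn": the turn, a rotation vector about the tool's x, y, z in parts of the range, where 1.0 means 90 degrees, a list of three; "fingers": the closure, from 0 (fully open) to 1 (shut). A call has 1 to 12 rows; each row is the pose to reach, as a shift and turn from the pose commanded when the call began, along the tool's axes at that moment; what a row does not reach only later rows make up. A row lasts 1/8 s, in which the tool goes at most 62.5 mm and 10.7 degrees, less where a joint would pass 70% of its speed; a pose out of reach is approached as far as the arm can. A call with a gripper value outside its range is refused whole. The fingers move at their own pace and stop on an object; "force" is the grip in N (left out, the last holds). Time passes only in rows, so rows that repeat a pose let the fingers close. It gives the time, the measured TCP pose, the force, the opening and the grip force at its end, in the units of the state.
- get_obs(): the state, without advancing time (a new reading comes with each control period).
- camera(name): name is "scene" or "top"; returns a dict with "color" (400x640x3 uint8, red, green, blue), "range_z" (400x640 float32, m along the optical axis (not along the pixel's ray), 0 where there is no reading), "fx", "fy", "cx", "cy" (pixels), "R" (3x3) and "t" (3): a world point X has camera coordinates R X + t. Camera axes: x right, y down, z forward; pixel columns grow to the right and rows downward; lengths in m; the calibration is good to about 2 mm. A picture is of the moment at which its call begins.
- hand_in(): hands the job in; it is judged then, once.
The state is a dict: "clock": time; "joint_pos": joint angles; "joint_velocities": joint speeds; "tau": joint torques, N m; "position": TCP position; "ee_rot": TCP orientation; "ft_force": force on the tool from outside, world axes, zero at the start; "torque": the same for the moment, N m; "grip_width": opening from 0.0 (shut) to 1.0 (fully open); "grasp_force": force on a finger pad.
Only numpy, scipy, OpenCV 4.12 (cv2) and the standard library are available. Lean on these libraries where they do the work, as an engineer would, in place of code of your own. Each camera call takes 0.05 s, during which the arm holds its last target. There are 200 camera calls.

## Task

Calibrate the counting scale: take the two larger test weights out of their wooden block and set them down gently on the scale's pan as one centred stack, the 500 g weight in the ring at the middle of the pan and the 200 g weight centred on top of it. Then take the red-headed key out of the block, push it fully home into the key switch on the scale's front deck before turning it - its pins are sticky, so work it in with a small wiggle if it catches - and turn it a full quarter clockwise to its stop. The switch springs back by itself, so finish while still gripping the key and holding it fully home and turned; leave the 100 g weight, the black key and everything else on the bench where they are.

Things in the scene. Friction and masses are not known exactly. Their poses are not given: they have to be found in the camera images.
- scale: counting scale, fixed, grey-white, 290 mm deep (x) by 250 wide (y). Origin: centre of its underside at bench height; its front is its -x side. Rear: flat stainless pan 190 (x) by 230 (y) mm, top at 92 mm. Front: deck at 60 mm; on the deck's +y three quarters a tilted keypad and display up to 85 mm high, at its -y end the round key switch
- pan_centre (a point): middle of the pan on its top face, 92 mm above the bench: centre of a dark marked ring of 75 mm diameter; axes as the scale's
- lock_mouth (a point): centre of the fixed key switch's face, 68 mm above the bench, z up out of it, x and y as the scale's: steel bezel 33 mm across standing 8 mm above the deck, brass plug, black keyway. A key fully home has its origin here. White dot on the deck (+x side): rest position; red dot (-y side): turned position
- plug_face (a point): same point on the turning plug; x along the keyway (along the scale's x at rest). Keyway 12.6 (x) by 5.8 mm (y), 30 deep, mouth bevelled 2 mm outwards: a tapered tip 3 mm off still enters. Inside, 10 to 18 mm down, three sticky pins reach in from the short ends; each needs some 4 N sideways, up to 15 N of push on the key, less with a 1 mm wiggle along x, and stays where pushed
- cal_switch (a joint): angle of the switch's plug, rad: 0 at rest, growing clockwise seen from above to its stop at 1.57 (keyway then along the scale's y). A spring turns it back when let go (0.08 N m at the stop). The blade has about 0.15 rad of play in the keyway: turn the key some 0.2 rad past the quarter to bring the plug to its stop
- weight_block: wooden block, fixed, 160 (x) by 260 (y) by 32 mm high. Origin: centre of its underside. Recesses 5 mm deep, 4 mm wider than the weights, at x = 35 mm: 500 g at y = 80, 200 g at y = -8, 100 g at y = -82. Slots for two upright keys at x = -60, y = 80 and -80 mm, long side along x; either key may stand in either
- weight_500: steel disc, 60 mm diameter, 22 mm high, 0.49 kg. Origin: centre of its underside, z up. Starts in the block, its underside at 27 mm, its top at 49 mm, 17 mm above the block's top
- weight_200: steel disc, 46 mm diameter, 15 mm high, 0.2 kg. Origin: centre of its underside, z up. Starts in the block, its underside at 27 mm, its top at 42 mm, 10 mm above the block's top
- weight_100: steel disc, 36 mm diameter, 12 mm high, 0.1 kg, in the block; stays there. Origin: centre of its underside
- cal_key: red-headed key, 25 to 50 g, upright in the block, blade down, lifts straight out. Origin: on its axis at the head's underside (32 mm up at the start), z up. Head 28 wide (x), 10 thick (y), 32 mm high. Blade below the origin 11 wide (x), 4.5 thick (y), 25 long, the last 5 mm tapering to 3 by 1.6. Same both ways round: a half turn about z fits too
- spare_key: a black-headed key of the same shape in the block's other slot; stays there
- parts_bin: blue stacking bin with bolts, 165 by 105 by 75 mm, loose, stays
- carton: cardboard carton, 120 by 160 by 90 mm, loose, stays
- tape_roll: roll of brown packing tape lying flat, 96 mm diameter, 48 mm high, stays
- bearing: steel bearing ring lying flat, 62 mm diameter, 18 mm high, stays
- cleaner: white bottle with a red cap, 60 mm diameter, 150 mm high, stays
There are look-alikes about, which are no part of the job. Leave any green or yellow look-alike of the weight_200 alone.

How it is judged:
By the outcome, as a careful person would: the job done as asked, in the order asked, and still so for the second after the job is handed in, while the arm keeps its last pose, push and grip.
It also fails if it takes over 72 s, if anything falls off the work surface, if the arm or the gripper's body presses on something with over 40 N, if the wrist force passes 120 N, or if a joint passes its speed limit or range.

## Working session

There is one attempt and no reset: what is moved stays moved. The work goes in short steps, Python scripts to look and compute and a tool call to move; the robot and the scene stay as the last step left them, time stands still between calls to the robot, and variables do not carry over. Pictures are saved under pics/ and viewed, at most 10 in all, crops included, and the job is handed in when it is done.

Besides the shell and the picture viewer there is one more tool, called after "Emit:" as a command line: name --argument value ..., lists and objects as JSON in quotes. move_arm: Moves the arm, as the interface text tells. Its arguments: {"type":"object","properties":{"plan":{"type":"array","items":{"type":"object","properties":{"delta_pos":{"type":"array","items":{"type":"number"}},"turn":{"type":"array","items":{"type":"number"}},"fingers":{"type":"number"}}}},"force":{"type":"number"}},"required":["plan"]}

```bash
mkdir -p pics; cat > h.py <<'E'
import numpy as np, cv2
from workcell import get_obs, camera, hand_in, tip_reach
from scipy.spatial.transform import Rotation as Rn
def cast(c,uv,z):
    uv=np.atleast_2d(np.array(uv,float)); d=np.c_[(uv[:,0]-c['cx'])/c['fx'],(uv[:,1]-c['cy'])/c['fy'],np.ones(len(uv))]@c['R']
    o=-c['R'].T@c['t']; return o+d*((z-o[2])/d[:,2])[:,None]
def cloud(c):
    v,u=np.mgrid[:400,:640]; z=c['range_z']
    P=np.stack([(u-c['cx'])/c['fx']*z,(v-c['cy'])/c['fy']*z,z],-1)-c['t']
    return P@c['R']
def save(c,n): cv2.imwrite('pics/'+n,c['color'][:,:,::-1])
def rel(p,q=None):
    "world point -> delta in tool axes from the present pose"
    o=get_obs(); return Rn.from_quat(o['ee_rot']).inv().apply(np.array(p)-o['position'])
E
python3 - <<'E'
from h import *
import pickle
o=get_obs(); print(o); print(tip_reach)
d={}
for n in('scene','top'):
    c=camera(n); d[n]=c; save(c,n+'0.png'); print(n,c['fx'],c['cx'],c['cy'],-c['R'].T@c['t'],c['R'][2])
pickle.dump(d,open('c0.pkl','wb'))
E
```

```text
{'clock': 0.0, 'joint_pos': array([-1.27061612,  0.33288034, -0.06468639,  1.46093882,  0.02157801,
        1.34987902, -0.08846831]), 'joint_velocities': array([ 0.00093208,  0.00260447,  0.00180001,  0.00073134,  0.00026953,
       -0.00125521, -0.00041231]), 'tau': array([-1.26377981e-03, -6.25431776e+01,  4.82964457e-02, -3.91617036e+01,
        1.62019447e-02,  9.59162659e-03,  3.59040473e-05]), 'position': array([0.19813132, 0.59233878, 0.20581181]), 'ee_rot': array([ 1.60673123e-01,  9.87007421e-01, -6.99834528e-04, -8.98891936e-05]), 'ft_force': array([-0.03425595,  0.03898692, -0.58601248]), 'torque': array([ 0.01052385,  0.04905122, -0.03498563]), 'grasp_force': 0.0, 'grip_width': 1.0018030138599812}
0.011
scene 371.9680268226281 318.68041545906976 200.00930908930758 [ 1.33187002 -0.17725859  0.9002946 ] [-0.68067462  0.10661116 -0.72478695]
top 389.5738798511028 322.121253821619 203.99697446460652 [ 0.30460948 -0.0594854   1.24152577] [ 0.21940553  0.00863534 -0.97559553]
```

View pics/scene0.png

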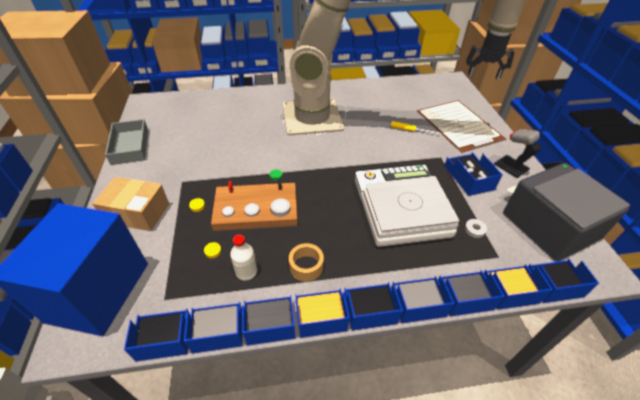

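View pics/top0.png

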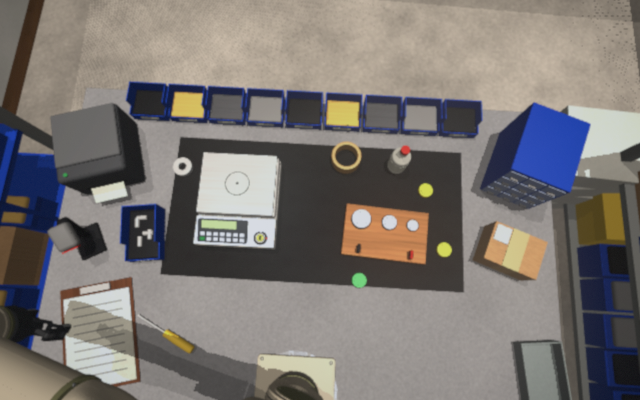

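Scene view: the block's weights are at (280,206), (252,209) and (228,211), red key (230,187), black key (280,184), scale ring (410,201).

Candidates in the top view:
- 500 g: white disc (361,218), largest.
- 200 g: white disc (390,222). The 100 g disc is (413,225). The yellow discs (426,190) and (444,249) and the green disc (359,280) are look-alikes and stay put.
- Red key: (410,255). The black key (359,249) is the spare. The bottle's red cap is (405,150).

Next I measure these and check with one close crop.

```bash
python3 - <<'E'
from h import *
import pickle
d=pickle.load(open('c0.pkl','rb'))
def crop(c,x0,y0,w,h,s): return cv2.resize(c['color'][y0:y0+h,x0:x0+w,::-1],(w*s,h*s),interpolation=cv2.INTER_CUBIC)
a=crop(d['top'],335,195,100,75,4);b=crop(d['scene'],205,170,100,75,4)
e=crop(d['top'],185,150,100,100,3);f=crop(d['scene'],350,160,110,100,3)
r1=np.hstack([a,b]); r2=np.hstack([e,f]); r2=np.pad(r2,((0,0),(0,800-r2.shape[1]),(0,0)))
cv2.imwrite('pics/crop1.png',np.vstack([r1,r2])[:600])
for n in d:
    c=d[n]; P=cloud(c); hsv=cv2.cvtColor(c['color'],cv2.COLOR_RGB2HSV).astype(int)
    roi=np.zeros((400,640),bool)
    if n=='top': roi[200:268,338:432]=1
    else: roi[175:232,208:302]=1
    for nm,m in(('white',(hsv[...,1]<60)&(hsv[...,2]>130)),('red',((hsv[...,0]<6)|(hsv[...,0]>172))&(hsv[...,1]>150)),('black',hsv[...,2]<60)):
        k,l,s,ce=cv2.connectedComponentsWithStats((m&roi).astype(np.uint8))
        for i in range(1,k):
            if s[i,4]>12:
                q=P[l==i]; print(n,nm,s[i],ce[i].round(1),np.median(q,0).round(4), 'zmax',q[:,2].max().round(3))
E
```

```text
scene white [208 175  43   5 110] [223.6 176. ] [ 0.3219 -0.3675 -0.0019] zmax 0.002
scene white [271 199  19  16 233] [279.8 206.1] [ 0.5401 -0.176   0.0471] zmax 0.9
scene white [245 204  14  12 138] [251.4 209.4] [ 0.5349 -0.2645  0.0404] zmax 0.045
scene white [223 207  11   9  82] [227.8 211. ] [ 0.5288 -0.3364  0.0376] zmax 0.9
scene red [228 181   4  10  33] [229.7 184.8] [ 0.4335 -0.3295  0.0583] zmax 0.063
top white [351 209  20  19 296] [360.9 218.1] [ 0.5349 -0.1722  0.0497] zmax 0.056
top white [382 215  15  15 178] [389.  221.9] [ 0.5296 -0.2608  0.0427] zmax 1.242
top white [407 220  12  11 110] [412.2 224.9] [ 0.5245 -0.3335  0.0397] zmax 0.045
top red [409 251   4   8  24] [410.9 254.5] [ 0.4294 -0.3252  0.0633] zmax 0.069
top black [338 200  32  68 394] [343.4 225.7] [ 0.5337 -0.1131  0.0014] zmax 1.242
```

View pics/crop1.png

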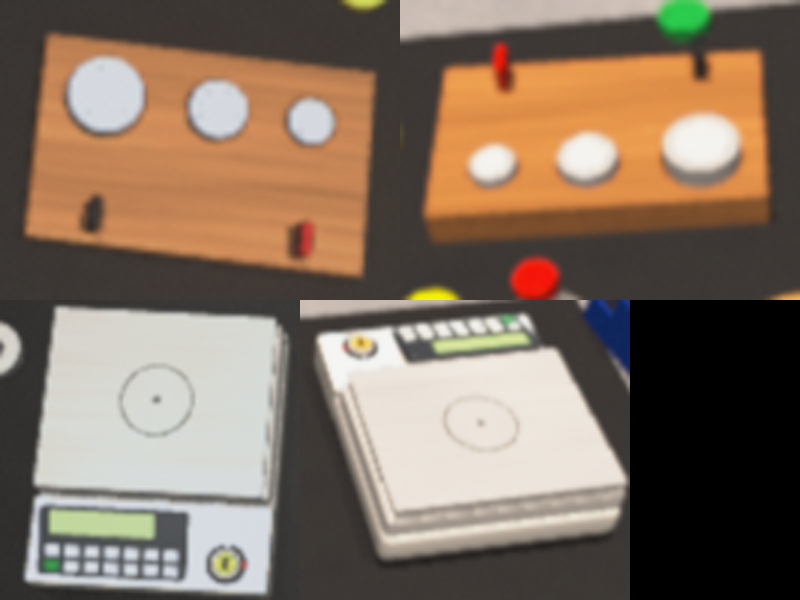

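The crop confirms the choice: three silver discs in the block from large to small, the red key at the 100 g end (top view about (411,254)), and the black key at the 500 g end. The keyway lies along the scale's depth, with the red dot on the -y side. Next I triangulate from both views.

```bash
cat >> h.py <<'E'
def tri(cs,uvs):
    A=[];b=[]
    for c,(u,v) in zip(cs,uvs):
        d=np.array([(u-c['cx'])/c['fx'],(v-c['cy'])/c['fy'],1])@c['R']; d/=np.linalg.norm(d)
        o=-c['R'].T@c['t']; M=np.eye(3)-np.outer(d,d); A.append(M); b.append(M@o)
    X=np.linalg.lstsq(np.vstack(A),np.hstack(b),rcond=None)[0]; return X, [np.linalg.norm(M@X-q) for M,q in zip(A,b)]
def hsv(c): return cv2.cvtColor(c['color'],cv2.COLOR_RGB2HSV).astype(int)
def blob(m,x0,y0,x1,y1):
    r=np.zeros(m.shape,np.uint8); r[y0:y1,x0:x1]=1
    k,l,s,ce=cv2.connectedComponentsWithStats((m&(r>0)).astype(np.uint8)); i=1+np.argmax(s[1:,4]); return ce[i],l==i,s[i,4]
E
python3 - <<'E'
from h import *
import pickle
d=pickle.load(open('c0.pkl','rb')); T,S=d['top'],d['scene']
W=lambda c:(hsv(c)[...,1]<60)&(hsv(c)[...,2]>150)
def show(n,a,b,zs):
    X,e=tri([T,S],[a,b]); print(n,np.round(a,1),np.round(b,1),X.round(4),np.round(e,4),*[(cast(T,a,z)[0,:2].round(4),cast(S,b,z)[0,:2].round(4)) for z in zs])
for n,rt,rs,z in(('500',(348,205,374,232),(268,195,294,214),.049),('200',(380,212,400,232),(242,200,263,217),.042),('100',(404,216,422,234),(221,203,236,217),.039)):
    show(n,blob(W(T),*rt)[0],blob(W(S),*rs)[0],[z])
def mn(c,x0,y0,x1,y1,f):
    w=f(c)[y0:y1,x0:x1]; w=np.clip(w,0,None); v,u=np.mgrid[y0:y1,x0:x1]; return np.array([(u*w).sum(),(v*w).sum()])/w.sum()
def dark(c):
    g=cv2.cvtColor(c['color'],cv2.COLOR_RGB2GRAY).astype(float); return np.median(g[180:186,230:240] if c is T else g[200:204,400:406])-g-12
def ringfit(c,u0,v0,x):
    m=dark(c)>0; r=np.zeros_like(m); r[v0-x:v0+x,u0-x:u0+x]=1; v,u=np.nonzero(m&r); k=np.hypot(u-u0,v-v0)>5
    return cv2.fitEllipse(np.c_[u[k],v[k]].astype(np.float32))
eT=ringfit(T,237,183,16); eS=ringfit(S,410,201,16); print(eT,eS)
show('ring',eT[0],eS[0],[.092])
show('dot',mn(T,234,180,241,187,dark),mn(S,407,197,414,204,dark),[.092])
Y=lambda c:(hsv(c)[...,0]>15)&(hsv(c)[...,0]<40)&(hsv(c)[...,1]>90)
y1=blob(Y(T),250,225,272,250);y2=blob(Y(S),360,165,382,185);print(y1[2],y2[2])
show('plug',y1[0],y2[0],[.068])
# pan outline in top view, from the cloud
P=cloud(T); m=np.abs(P[...,2]-.092)<.006; b=blob(m,150,130,300,240); q=P[b[1]]
q=cast(T,np.argwhere(b[1])[:,::-1],.092)[:,:2]
r=cv2.minAreaRect((q*1000).astype(np.float32)); print('pan',r,np.median(P[b[1]][:,2]))
P=cloud(S); m=np.abs(P[...,2]-.092)<.006; b=blob(m,330,150,480,260)
q=cast(S,np.argwhere(b[1])[:,::-1],.092)[:,:2]
r=cv2.minAreaRect((q*1000).astype(np.float32)); print('panS',r,np.median(P[b[1]][:,2]))
# deck white region & red key
R=lambda c:((hsv(c)[...,0]<8)|(hsv(c)[...,0]>170))&(hsv(c)[...,1]>120)
for c,box in((T,(404,246,418,264)),(S,(224,178,236,196))):
    b=blob(R(c),*box); print(b[0],b[2]); print(c['color'][box[1]:box[3],box[0]:box[2],0]); 
E
```

```text
500 [361.1 218. ] [279.9 205.7] [ 0.5361 -0.174   0.045 ] [0.0009 0.0009] (array([ 0.5354, -0.1726]), array([ 0.5397, -0.1749]))
200 [389.2 221.8] [251.3 209.2] [ 0.5309 -0.2633  0.0368] [0.001 0.001] (array([ 0.5299, -0.2614]), array([ 0.5355, -0.2638]))
100 [412.3 224.8] [227.8 211. ] [ 0.5259 -0.3364  0.0346] [0.0008 0.0008] (array([ 0.5251, -0.3346]), array([ 0.5297, -0.3364]))
((236.7352294921875, 182.980224609375), (22.901491165161133, 24.38313865661621), 61.998634338378906) ((409.91363525390625, 200.80224609375), (17.209609985351562, 24.975929260253906), 102.8060302734375)
ring [236.7 183. ] [409.9 200.8] [0.6134 0.2141 0.0908] [0.0014 0.0014] (array([0.6135, 0.2152]), array([0.6145, 0.2121]))
dot [236.8 182.7] [409.8 200.5] [0.6137 0.2136 0.0925] [0.0016 0.0016] (array([0.6142, 0.2153]), array([0.6134, 0.2122]))
32 21
plug [259.5 237.5] [369.7 173.7] [0.4534 0.1326 0.0667] [0.0017 0.0017] (array([0.4535, 0.1341]), array([0.4549, 0.1304]))
pan ((614.6875610351562, 213.59512329101562), (189.99374389648438, 229.69833374023438), 0.39709731936454773) 0.09303725709944535
panS ((617
[... 1445 characters left out ...]
 78 150 221 220 156  88  64  61  62]
 [ 61  62  62  87 164 228 221 154  87  65  61  62]
 [ 63  63  65  99 180 230 220 150  85  72  72  72]
 [ 91  94  96 125 195 232 221 154 106 114 123 124]
 [157 163 164 174 207 225 208 150 139 173 193 198]
 [217 219 219 217 211 202 174 136 143 191 222 230]
 [234 234 234 229 206 172 148 121 122 173 222 233]
 [236 236 236 232 207 166 142 121 115 165 221 234]
 [237 237 238 235 217 174 145 128 127 171 224 236]
 [237 238 238 236 222 183 151 135 141 181 226 236]
 [235 235 235 235 226 202 175 158 167 202 227 233]
 [233 233 233 233 230 223 215 205 210 224 231 232]
 [233 232 232 232 232 230 229 228 229 231 232 232]
 [232 231 231 230 230 230 230 229 230 229 229 228]]
```

The rows are not in the units I measure in: shifts go in shares of 0.8 m and turns go in shares of 90 degrees. I convert before sending: -0.619 m / 0.8 = -0.7738, -0.564 m / 0.8 = -0.705, 1.248 rad / 1.5708 = 0.7945.

Emit:
move_arm --plan '[{"delta_pos":[-0.705,-0.7738,0],"turn":[0,0,0.7945],"fingers":0},{"delta_pos":[-0.705,-0.7738,0],"turn":[0,0,0.7945],"fingers":0},{"delta_pos":[-0.705,-0.7738,0],"turn":[0,0,0.7945],"fingers":0},{"delta_pos":[-0.705,-0.7738,0],"turn":[0,0,0.7945],"fingers":0},{"delta_pos":[-0.705,-0.7738,0],"turn":[0,0,0.7945],"fingers":0},{"delta_pos":[-0.705,-0.7738,0],"turn":[0,0,0.7945],"fingers":0},{"delta_pos":[-0.705,-0.7738,0],"turn":[0,0,0.7945],"fingers":0},{"delta_pos":[-0.705,-0.7738,0],"turn":[0,0,0.7945],"fingers":0},{"delta_pos":[-0.705,-0.7738,0],"turn":[0,0,0.7945],"fingers":0},{"delta_pos":[-0.705,-0.7738,0],"turn":[0,0,0.7945],"fingers":0},{"delta_pos":[-0.705,-0.7738,0],"turn":[0,0,0.7945],"fingers":0},{"delta_pos":[-0.705,-0.7738,0],"turn":[0,0,0.7945],"fingers":0}]' --force 60

```text
clock: 1.6
position: [0.5019, -0.095, 0.2067]
ee_rot: [0.707, 0.707, 0.0, 0.0]
ft_force: [0.9, 0.4, -1.3]
grip_width: 1.002
grasp_force: 0.0
```

Emit:
move_arm --plan '[{"delta_pos":[-0.0988,0.0438,0],"fingers":0},{"delta_pos":[-0.0988,0.0438,0.0625],"fingers":0},{"delta_pos":[-0.0988,0.0438,0.125],"fingers":0},{"delta_pos":[-0.0988,0.0438,0.125],"fingers":0},{"delta_pos":[-0.0988,0.0438,0.125],"fingers":0}]'

```text
validation failed for argument at $.pl...
```

```bash
python3 - <<'E'
from h import *
o=get_obs(); print(o['position'],o['ee_rot'],o['joint_pos'].round(2))
c=camera('scene'); s=camera('top')
a=cv2.resize(c['color'][120:245,190:340,::-1],(750,625))[:300*2]
save(c,'s1f.png'); cv2.imwrite('pics/s1.png',cv2.resize(c['color'][130:230,220:340,::-1],(720,600),interpolation=cv2.INTER_CUBIC))
E
```

```text
[ 0.50185034 -0.0950127   0.20672612] [7.06895524e-01 7.07317838e-01 4.34078273e-04 7.29257040e-05] [-0.6   0.07  0.74  1.79 -0.05  1.3   0.15]
```

View pics/s1.png

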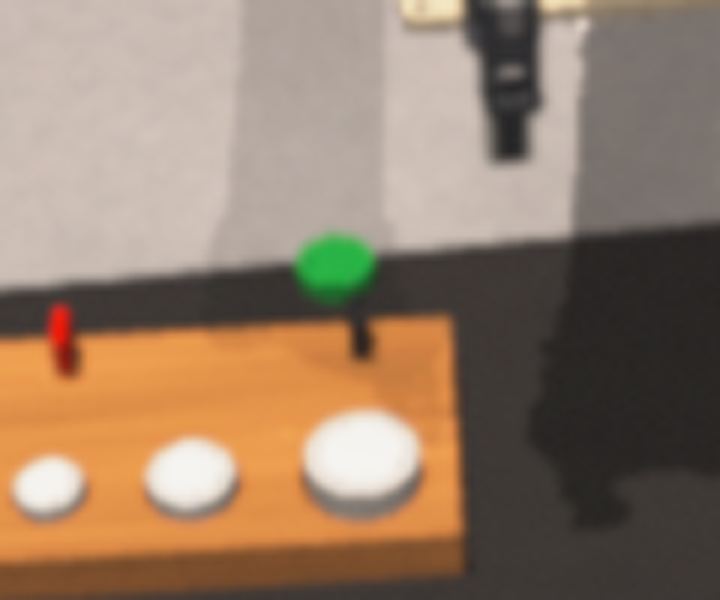

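The move was refused (each row needs a turn entry), so the arm hasn't moved. The picture shows the gripper at about (305,156), the weights still seated, with the 500 g at (280,206).

Scaled: 0.1 m / 0.8 = 0.125, 0.05 m / 0.8 = 0.0625.

Emit:
move_arm --plan '[{"delta_pos":[-0.0988,0.0438,0],"turn":[0,0,0],"fingers":0},{"delta_pos":[-0.0988,0.0438,0.0625],"turn":[0,0,0],"fingers":0},{"delta_pos":[-0.0988,0.0438,0.125],"turn":[0,0,0],"fingers":0},{"delta_pos":[-0.0988,0.0438,0.125],"turn":[0,0,0],"fingers":0},{"delta_pos":[-0.0988,0.0438,0.125],"turn":[0,0,0],"fingers":0},{"delta_pos":[-0.0988,0.0438,0.125],"turn":[0,0,0],"fingers":0}]'

```text
clock: 2.45
position: [0.5378, -0.1721, 0.1088]
ee_rot: [0.707, 0.707, 0.001, 0.001]
ft_force: [1.3, -0.1, 0.5]
grip_width: 1.001
grasp_force: 0.0
```

Emit:
move_arm --plan '[{"delta_pos":[-0.0013,0,0.0375],"turn":[0,0,0],"fingers":0},{"delta_pos":[-0.0013,0,0.0625],"turn":[0,0,0],"fingers":0},{"delta_pos":[-0.0013,0,0.08],"turn":[0,0,0],"fingers":0},{"delta_pos":[-0.0013,0,0.08],"turn":[0,0,0],"fingers":0},{"delta_pos":[-0.0013,0,0.08],"turn":[0,0,0],"fingers":0},{"delta_pos":[-0.0013,0,0.08],"turn":[0,0,0],"fingers":0.15},{"delta_pos":[-0.0013,0,0.08],"turn":[0,0,0],"fingers":0.15}]'

```text
clock: 3.32
position: [0.5367, -0.1732, 0.043]
ee_rot: [0.707, 0.707, 0.0, 0.0]
ft_force: [0.3, -0.2, 0.4]
grip_width: 0.848
grasp_force: 0.0
```

```bash
python3 - <<'E'
from h import *
c=camera('scene'); t=camera('top')
a=cv2.resize(c['color'][160:230,240:320,::-1],(400,350),interpolation=cv2.INTER_CUBIC)
b=cv2.resize(t['color'][180:250,320:400,::-1],(400,350),interpolation=cv2.INTER_CUBIC)
cv2.imwrite('pics/s2.png',np.hstack([a,b]))
E
```

```text
(no output)
```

View pics/s2.png

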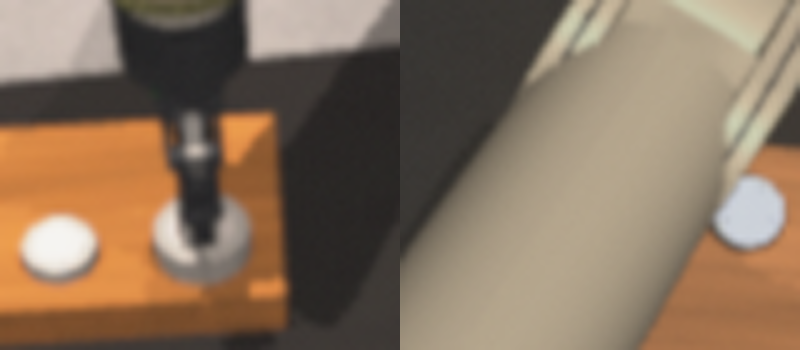

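The gripper straddles the 500 g disc, with the near finger at crop (200,220), centred on it and clear of the block. I close on it and lift a little.

Emit:
move_arm --plan '[{"delta_pos":[0,0,0.0013],"turn":[0,0,0],"fingers":0.5},{"delta_pos":[0,0,0.0013],"turn":[0,0,0],"fingers":0.5},{"delta_pos":[0,0,0.0013],"turn":[0,0,0],"fingers":0.5},{"delta_pos":[0,0,0.0013],"turn":[0,0,0],"fingers":0.5}]'

```text
clock: 3.92
position: [0.5364, -0.1733, 0.0416]
ee_rot: [0.707, 0.707, 0.0, -0.0]
ft_force: [0.0, 0.9, -0.1]
grip_width: 0.504
grasp_force: 0.0
```

Scaled: -0.13 m / 0.8 = -0.1625, -0.1 m / 0.8 = -0.125.

Emit:
move_arm --plan '[{"delta_pos":[0,0,-0.0125],"turn":[0,0,0],"fingers":0.5},{"delta_pos":[0,0,-0.05],"turn":[0,0,0],"fingers":0.5},{"delta_pos":[0,0,-0.125],"turn":[0,0,0],"fingers":0.5},{"delta_pos":[0,0,-0.1625],"turn":[0,0,0],"fingers":0.5},{"delta_pos":[0,0,-0.1625],"turn":[0,0,0],"fingers":0.5}]'

```text
clock: 4.55
position: [0.5378, -0.1738, 0.1746]
ee_rot: [0.707, 0.707, 0.002, 0.002]
ft_force: [0.2, 0.4, -0.6]
grip_width: 0.501
grasp_force: 0.0
```

```bash
python3 - <<'E'
from h import *
c=camera('scene')
cv2.imwrite('pics/s3.png',cv2.resize(c['color'][120:230,205:325,::-1],(654,600),interpolation=cv2.INTER_CUBIC))
print(blob((hsv(c)[...,1]<60)&(hsv(c)[...,2]>150),268,195,294,214)[::2])
E
```

```text
(array([279.395, 205.79 ]), np.int32(200))
```

View pics/s3.png

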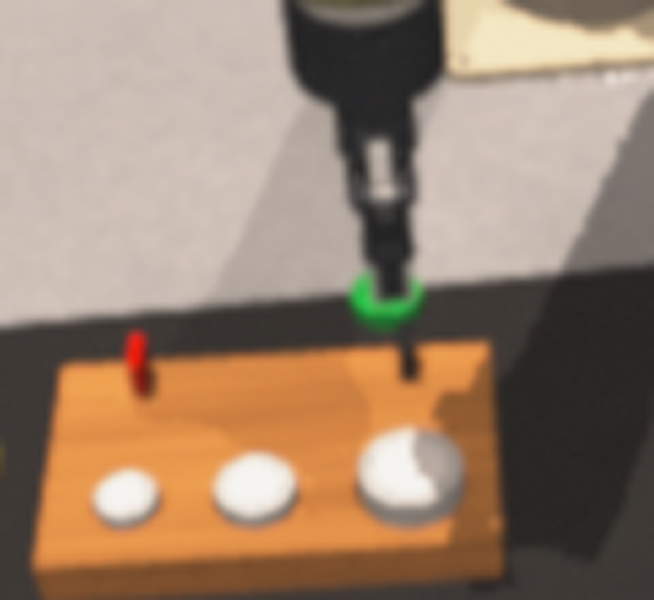

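The disc is still seated at (279,206) and undisturbed, so the closing tips passed above it. I measure where the tips really are.

```bash
python3 - <<'E'
from h import *
c=camera('scene'); P=cloud(c); o=get_obs()
print(o['position'],o['grip_width'],blob(hsv(c)[...,2]<90,260,140,290,178)[2])
for u in (275,276,277,278):
    for v in range(160,180,2): print(u,v,P[v,u].round(3),c['color'][v,u])
# edge-based: ray at x plane
for v in (173,174,175,176):
    q=cast(c,[277,v],0.); oo=-c['R'].T@c['t']; d=q[0]-oo
    for x in(.56,.575): print(v,x,(oo+d*((x-oo[0])/d[0])).round(4))
E
```

```text
[ 0.53634796 -0.17312825  0.17164684] 0.5037766220982878 283
275 160 [ 0.604 -0.176  0.289] [57 55 53]
275 162 [ 0.6   -0.176  0.278] [39 39 39]
275 164 [ 0.596 -0.177  0.268] [38 36 38]
275 166 [ 0.587 -0.177  0.254] [43 43 43]
275 168 [ 0.59  -0.178  0.25 ] [41 39 41]
275 170 [ 0.57  -0.179  0.225] [50 49 49]
275 172 [ 0.571 -0.179  0.218] [57 56 54]
275 174 [ 0.574 -0.18   0.214] [64 76 62]
275 176 [ 0.565 -0.18   0.199] [ 67 157  76]
275 178 [ 0.371 -0.182  0.012] [ 31 119  48]
276 160 [ 0.602 -0.173  0.287] [55 53 51]
276 162 [ 0.596 -0.174  0.275] [39 37 39]
276 164 [ 0.597 -0.174  0.269] [39 37 39]
276 166 [ 0.588 -0.175  0.254] [44 44 45]
276 168 [ 0.59  -0.175  0.249] [39 38 39]
276 170 [ 0.57  -0.176  0.225] [39 38 39]
276 172 [ 0.573 -0.176  0.22 ] [40 39 40]
276 174 [ 0.571 -0.177  0.211] [50 68 50]
276 176 [ 0.566 -0.178  0.199] [ 65 161  76]
276 178 [ 0.37  -0.178  0.011] [ 32 119  49]
277 160 [ 0.603 -0.171  0.287] [49 47 46]
277 162 [ 0.6   -0.171  0.278] [38 38 39]
277 164 [ 0.595 -0.172  0.267] [39 38 40]
277 166 [ 0.586 -0.172  0.252] [45 44 44]
277 168 [ 0.591 -0.
[... 248 characters left out ...]
 0.602 -0.168  0.286] [42 40 41]
278 162 [ 0.599 -0.169  0.277] [37 37 37]
278 164 [ 0.596 -0.169  0.268] [39 38 40]
278 166 [ 0.588 -0.17   0.254] [44 43 43]
278 168 [ 0.591 -0.17   0.249] [48 46 46]
278 170 [ 0.572 -0.171  0.226] [54 52 51]
278 172 [ 0.574 -0.171  0.22 ] [51 50 49]
278 174 [ 0.571 -0.172  0.211] [53 74 53]
278 176 [ 0.365 -0.171  0.014] [ 66 156  77]
278 178 [ 0.37  -0.171  0.009] [ 39 106  49]
173 0.56 [ 0.56   -0.174   0.2044]
173 0.575 [ 0.575  -0.174   0.2179]
174 0.56 [ 0.56   -0.1743  0.2007]
174 0.575 [ 0.575  -0.1743  0.2143]
175 0.56 [ 0.56   -0.1745  0.1969]
175 0.575 [ 0.575  -0.1746  0.2106]
176 0.56 [ 0.56   -0.1748  0.1932]
176 0.575 [ 0.575  -0.1749  0.2069]
```

The depth image puts the tips about 28 mm above the reported TCP, not 11 mm below it. I check this at other openings before going down.

Scaled: 0.1 m / 0.8 = 0.125.

Emit:
move_arm --plan '[{"delta_pos":[0,0,0.125],"turn":[0,0,0],"fingers":0.1},{"delta_pos":[0,0,0.125],"turn":[0,0,0],"fingers":0.1},{"delta_pos":[0,0,0.125],"turn":[0,0,0],"fingers":0.1},{"delta_pos":[0,0,0.125],"turn":[0,0,0],"fingers":0.1},{"delta_pos":[0,0,0.125],"turn":[0,0,0],"fingers":0.1}]'

```text
clock: 5.28
position: [0.5375, -0.1735, 0.0732]
ee_rot: [0.707, 0.707, 0.001, 0.001]
ft_force: [-0.1, -1.3, 0.6]
grip_width: 0.902
grasp_force: 0.0
```

```bash
cat >> h.py <<'E'
def tips(c,o):
    "gripper points within 20 mm of the tool plane, low ones listed"
    P=cloud(c).reshape(-1,3); p=o['position']; col=c['color'].reshape(-1,3).max(1)
    k=(abs(P[:,1]-p[1])<.008)&(abs(P[:,0]-p[0])<.065)&(P[:,2]>.02)&(P[:,2]<.35)&(col<85)
    q=P[k]; q=q[np.argsort(q[:,2])]; return (q-p)[:10].round(3)
E
python3 - <<'E'
from h import *
c=camera('scene'); o=get_obs(); print(o['position'],o['grip_width'],o['ft_force'],o['joint_pos'].round(3)); print(tips(c,o))
E
```

```text
[ 0.53736326 -0.17350225  0.07303907] 0.9012007138199004 [-0.68390333  0.49374957 -0.09219509] [-0.403  0.388  0.771  1.815 -0.308  1.06   0.482]
[[ 0.049 -0.     0.046]
 [ 0.048 -0.003  0.046]
 [ 0.051 -0.006  0.049]
 [ 0.054  0.003  0.051]
 [ 0.051  0.     0.052]
 [ 0.052 -0.003  0.053]
 [ 0.053  0.003  0.054]
 [ 0.053 -0.005  0.055]
 [ 0.051  0.003  0.056]
 [ 0.052  0.001  0.057]]
```

```bash
python3 - <<'E'
from h import *
c=camera('scene'); oo=-c['R'].T@c['t']
for (u,v),xs in(((281,209),(.575,.587)),):
    d=cast(c,[u,v],0.)[0]-oo
    for x in xs: print((oo+d*((x-oo[0])/d[0])).round(4))
P=cloud(c)
for v in range(186,212): print(v,P[v,280].round(3),c['color'][v,280])
E
```

```text
[ 0.575  -0.1728  0.0721]
[ 0.587  -0.1729  0.0852]
186 [ 0.605 -0.17   0.197] [55 54 54]
187 [ 0.609 -0.17   0.197] [51 50 50]
188 [ 0.608 -0.17   0.193] [48 47 47]
189 [ 0.607 -0.17   0.188] [46 46 46]
190 [ 0.607 -0.171  0.184] [44 43 44]
191 [ 0.608 -0.171  0.181] [42 41 43]
192 [ 0.588 -0.171  0.157] [39 39 40]
193 [ 0.6   -0.171  0.165] [42 41 42]
194 [ 0.602 -0.172  0.163] [51 49 50]
195 [ 0.607 -0.172  0.164] [57 56 56]
196 [ 0.607 -0.172  0.161] [53 52 53]
197 [ 0.61  -0.173  0.159] [44 43 44]
198 [ 0.591 -0.173  0.136] [40 39 40]
199 [ 0.592 -0.173  0.133] [41 40 41]
200 [ 0.588 -0.173  0.125] [42 40 42]
201 [ 0.585 -0.174  0.118] [56 53 52]
202 [ 0.591 -0.174  0.12 ] [99 92 88]
203 [ 0.584 -0.174  0.108] [149 137 131]
204 [ 0.529 -0.174  0.046] [177 163 155]
205 [ 0.535 -0.174  0.047] [184 170 162]
206 [ 0.539 -0.175  0.047] [184 170 162]
207 [ 0.545 -0.175  0.049] [184 170 161]
208 [ 0.55  -0.175  0.05 ] [189 175 166]
209 [ 0.551 -0.176  0.046] [203 190 180]
210 [ 0.556 -0.176  0.047] [215 204 192]
211 [ 0.562 -0.176  0.05 ] [207 194 182]
```

Two checks agree: the fingertips stand about 35 mm farther back than the stated geometry. I descend accordingly and watch the force.

Scaled: 0.06 m / 0.8 = 0.075, 0.05 m / 0.8 = 0.0625.

Emit:
move_arm --plan '[{"delta_pos":[0,0,0.0375],"turn":[0,0,0],"fingers":0.15},{"delta_pos":[0,0,0.0625],"turn":[0,0,0],"fingers":0.15},{"delta_pos":[0,0,0.075],"turn":[0,0,0],"fingers":0.15},{"delta_pos":[0,0,0.075],"turn":[0,0,0],"fingers":0.18},{"delta_pos":[0,0,0.075],"turn":[0,0,0],"fingers":0.18}]'

```text
clock: 6.0
position: [0.5369, -0.1735, 0.0123]
ee_rot: [0.707, 0.707, 0.0, 0.0]
ft_force: [1.1, 0.0, 0.5]
grip_width: 0.82
grasp_force: 0.0
```

```bash
python3 - <<'E'
from h import *
c=camera('scene'); o=get_obs(); print(o['position'],o['grip_width'],o['ft_force']); print(tips(c,o))
P=cloud(c)
for v in range(200,222): print(v,P[v,280].round(3),c['color'][v,280])
E
```

```text
[ 0.53699158 -0.17345145  0.01235386] 0.8180951821851068 [ 0.49745565 -0.67734506  0.20932449]
[[ 0.048 -0.004  0.044]
 [ 0.048 -0.001  0.044]
 [ 0.049  0.002  0.045]
 [ 0.045 -0.001  0.045]
 [ 0.047 -0.004  0.048]
 [ 0.04   0.006  0.048]
 [ 0.052 -0.007  0.049]
 [ 0.049  0.002  0.05 ]
 [ 0.048  0.002  0.053]
 [ 0.051 -0.007  0.053]]
200 [ 0.605 -0.173  0.143] [87 83 80]
201 [ 0.606 -0.174  0.139] [70 66 64]
202 [ 0.606 -0.174  0.135] [61 59 58]
203 [ 0.606 -0.174  0.131] [53 51 50]
204 [ 0.603 -0.174  0.125] [45 44 44]
205 [ 0.605 -0.175  0.122] [41 40 41]
206 [ 0.605 -0.175  0.118] [38 38 39]
207 [ 0.606 -0.175  0.114] [38 37 38]
208 [ 0.597 -0.176  0.101] [41 40 41]
209 [ 0.6   -0.176  0.1  ] [48 47 48]
210 [ 0.603 -0.176  0.099] [49 48 50]
211 [ 0.606 -0.176  0.098] [44 44 44]
212 [ 0.587 -0.177  0.073] [41 41 41]
213 [ 0.588 -0.177  0.069] [43 42 42]
214 [ 0.584 -0.177  0.06 ] [46 44 44]
215 [ 0.585 -0.178  0.056] [63 56 52]
216 [ 0.586 -0.178  0.053] [92 73 60]
217 [ 0.572 -0.178  0.033] [112  80  57]
218 [ 0.574 -0.179  0.031] [118  77  47]
219 [ 0.58  -0.179  0.033] [121  77  43]
220 [ 0.58  -0.179  0.029] [120  77  43]
221 [ 0.582 -0.18   0.026] [119  76  43]
```

Emit:
move_arm --plan '[{"delta_pos":[0,0,0.0075],"turn":[0,0,0],"fingers":0.18},{"delta_pos":[0,0,0.0138],"turn":[0,0,0],"fingers":0.18},{"delta_pos":[0,0,0.0138],"turn":[0,0,0],"fingers":0.18},{"delta_pos":[0,0,0.0138],"turn":[0,0,0],"fingers":0.18}]'

```text
clock: 6.55
position: [0.5364, -0.1733, 0.0005]
ee_rot: [0.707, 0.707, -0.0, -0.0]
ft_force: [0.4, 0.3, 0.3]
grip_width: 0.821
grasp_force: 0.0
```

Emit:
move_arm --plan '[{"delta_pos":[0,0,0],"turn":[0,0,0],"fingers":0.6},{"delta_pos":[0,0,0],"turn":[0,0,0],"fingers":0.6},{"delta_pos":[0,0,0],"turn":[0,0,0],"fingers":0.6},{"delta_pos":[0,0,0],"turn":[0,0,0],"fingers":0.6}]'

```text
clock: 7.05
position: [0.5385, -0.1738, 0.0028]
ee_rot: [0.707, 0.707, 0.001, 0.002]
ft_force: [-1.2, 0.4, 17.5]
grip_width: 0.679
grasp_force: 72.1
```

Gripped, with the tips just brushing the block top. That gives tip ≈ TCP + 0.029 at 60 mm opening. I lift.

Scaled: -0.14 m / 0.8 = -0.175, -0.12 m / 0.8 = -0.15.

Emit:
move_arm --plan '[{"delta_pos":[0,0,-0.0063],"turn":[0,0,0],"fingers":0.6},{"delta_pos":[0,0,-0.0188],"turn":[0,0,0],"fingers":0.6},{"delta_pos":[0,0,-0.05],"turn":[0,0,0],"fingers":0.6},{"delta_pos":[0,0,-0.1],"turn":[0,0,0],"fingers":0.6},{"delta_pos":[0,0,-0.15],"turn":[0,0,0],"fingers":0.6},{"delta_pos":[0,0,-0.175],"turn":[0,0,0],"fingers":0.6},{"delta_pos":[0,0,-0.175],"turn":[0,0,0],"fingers":0.6}]'

```text
clock: 7.92
position: [0.5369, -0.1734, 0.1417]
ee_rot: [0.707, 0.707, 0.001, 0.001]
ft_force: [0.1, -0.9, -5.4]
grip_width: 0.679
grasp_force: 66.1
```

Scaled: 0.387 m / 0.8 = 0.4838, 0.077 m / 0.8 = 0.0963.

Emit:
move_arm --plan '[{"delta_pos":[0.4838,0.0963,-0.025],"turn":[0,0,0],"fingers":0.6},{"delta_pos":[0.4838,0.0963,-0.025],"turn":[0,0,0],"fingers":0.6},{"delta_pos":[0.4838,0.0963,-0.025],"turn":[0,0,0],"fingers":0.6},{"delta_pos":[0.4838,0.0963,-0.025],"turn":[0,0,0],"fingers":0.6},{"delta_pos":[0.4838,0.0963,-0.025],"turn":[0,0,0],"fingers":0.6},{"delta_pos":[0.4838,0.0963,-0.025],"turn":[0,0,0],"fingers":0.6},{"delta_pos":[0.4838,0.0963,-0.025],"turn":[0,0,0],"fingers":0.6},{"delta_pos":[0.4838,0.0963,-0.025],"turn":[0,0,0],"fingers":0.6},{"delta_pos":[0.4838,0.0963,0.025],"turn":[0,0,0],"fingers":0.6},{"delta_pos":[0.4838,0.0963,0.0688],"turn":[0,0,0],"fingers":0.6},{"delta_pos":[0.4838,0.0963,0.075],"turn":[0,0,0],"fingers":0.6},{"delta_pos":[0.4838,0.0963,0.075],"turn":[0,0,0],"fingers":0.6}]'

```text
clock: 9.43
position: [0.6138, 0.2126, 0.0813]
ee_rot: [0.708, 0.707, -0.0, 0.0]
ft_force: [1.1, -1.0, -3.4]
grip_width: 0.681
grasp_force: 66.2
```

```bash
python3 - <<'E'
from h import *
o=get_obs(); print(o['position'],o['ee_rot'].round(4),o['joint_pos'].round(2))
c=camera('scene'); t=camera('top')
a=cv2.resize(c['color'][160:240,360:460,::-1],(400,320),interpolation=cv2.INTER_CUBIC)
b=cv2.resize(t['color'][140:240,190:290,::-1],(400,400),interpolation=cv2.INTER_CUBIC)
cv2.imwrite('pics/s4.png',np.hstack([np.pad(a,((0,80),(0,0),(0,0))),b]))
import pickle; pickle.dump((c,t,o),open('c1.pkl','wb'))
E
```

```text
[0.6137985  0.21255468 0.08125202] [ 7.076e-01  7.066e-01 -0.000e+00  2.000e-04] [-0.86  0.54  0.62  1.56 -0.33  1.15 -0.17]
```

View pics/s4.png

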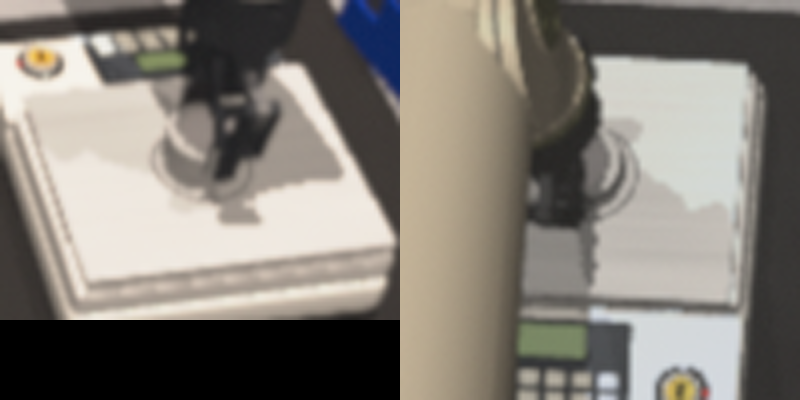

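The disc hovers over the ring: ring seen in the scene crop at (200,165), disc at (205,140), higher as expected. I lower it gently.

Scaled: 0.013 m / 0.8 = 0.0163, 0.001 m / 0.8 = 0.0013.

Emit:
move_arm --plan '[{"delta_pos":[0.0013,0,0.0075],"turn":[0,0,0],"fingers":0.6},{"delta_pos":[0.0013,0,0.0125],"turn":[0,0,0],"fingers":0.6},{"delta_pos":[0.0013,0,0.015],"turn":[0,0,0],"fingers":0.6},{"delta_pos":[0.0013,0,0.0163],"turn":[0,0,0],"fingers":0.6},{"delta_pos":[0.0013,0,0.0163],"turn":[0,0,0],"fingers":0.6}]'

```text
clock: 10.15
position: [0.6135, 0.2148, 0.068]
ee_rot: [0.707, 0.707, 0.0, -0.0]
ft_force: [-1.1, 0.5, -0.3]
grip_width: 0.68
grasp_force: 66.8
```

Scaled: -0.25 m / 0.8 = -0.3125, 0.0005 m / 0.8 = 0.0006.

Emit:
move_arm --plan '[{"delta_pos":[-0.0013,0,0.0006],"turn":[0,0,0],"fingers":0.6},{"delta_pos":[-0.0013,0,0.0006],"turn":[0,0,0],"fingers":0.6},{"delta_pos":[-0.0013,0,0.0006],"turn":[0,0,0],"fingers":0.28},{"delta_pos":[-0.0013,0,0.0006],"turn":[0,0,0],"fingers":0.15},{"delta_pos":[-0.0013,0,0.0006],"turn":[0,0,0],"fingers":0.1},{"delta_pos":[-0.0013,0,0.0006],"turn":[0,0,0],"fingers":0.1},{"delta_pos":[-0.0013,0,-0.0375],"turn":[0,0,0],"fingers":0.1},{"delta_pos":[-0.1,0,-0.0875],"turn":[0,0,0],"fingers":0.1},{"delta_pos":[-0.175,0,-0.0875],"turn":[0,0,0],"fingers":0.1},{"delta_pos":[-0.25,0,-0.0875],"turn":[0,0,0],"fingers":0.1},{"delta_pos":[-0.3125,0,-0.0875],"turn":[0,0,0],"fingers":0.1},{"delta_pos":[-0.3125,0,-0.0875],"turn":[0,0,0],"fingers":0.1}]'

```text
clock: 11.65
position: [0.6129, -0.0419, 0.1383]
ee_rot: [0.71, 0.704, -0.0, 0.001]
ft_force: [1.0, -0.1, 0.1]
grip_width: 0.899
grasp_force: 0.0
```

```bash
python3 - <<'E'
from h import *
import pickle
d=pickle.load(open('c0.pkl','rb')); o=get_obs(); print(o['position'],o['joint_pos'].round(2))
c=camera('scene'); t=camera('top')
a=cv2.resize(c['color'][160:240,360:460,::-1],(400,320),interpolation=cv2.INTER_CUBIC)
b=cv2.resize(t['color'][140:240,190:290,::-1],(400,400),interpolation=cv2.INTER_CUBIC)
cv2.imwrite('pics/s5.png',np.hstack([np.pad(a,((0,80),(0,0),(0,0))),b]))
pickle.dump((c,t,o),open('c2.pkl','wb'))
E
```

```text
[ 0.61286668 -0.04191886  0.13831515] [-0.57  0.42  0.72  1.61 -0.29  1.22  0.2 ]
```

View pics/s5.png

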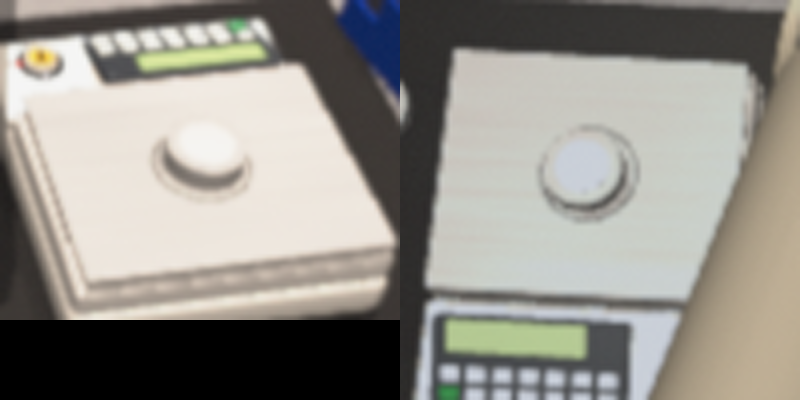

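```bash
cat >> h.py <<'E'
def pix(c,u0,v0,r):
    "sub-pixel edge points of a bright disc near u0,v0 along radial rays: strongest change within r"
    g=cv2.GaussianBlur(c['color'],(0,0),.6).astype(np.float32)
    return g
E
python3 - <<'E'
from h import *
import pickle
c,t,o=pickle.load(open('c2.pkl','rb'))
for r in t['color'][168:198:2,222:254:2].astype(int): print(' '.join('%d/%d'%(p[0],p[2]-p[0]) for p in r))
print()
for r in c['color'][186:214:2,394:426:2].astype(int): print(' '.join('%d/%d'%(p[0],p[2]-p[0]) for p in r))
E
```

```text
201/-10 200/-9 201/-9 201/-8 201/-9 201/-8 201/-8 201/-8 202/-8 201/-8 201/-8 201/-8 201/-8 201/-8 201/-7 201/-8
201/-10 200/-9 201/-9 201/-8 201/-8 201/-7 199/-7 198/-7 199/-7 198/-7 201/-8 201/-8 201/-8 200/-8 201/-8 201/-8
201/-8 201/-9 201/-9 201/-7 201/-7 193/-9 189/-10 175/-10 178/-8 176/-6 176/-7 197/-8 200/-8 202/-9 201/-9 201/-8
202/-7 201/-7 201/-6 195/-6 196/-9 199/-9 201/-4 201/-5 201/-7 199/-9 183/-5 165/-5 185/-7 201/-8 201/-7 200/-6
201/-6 201/-6 199/-6 199/-8 200/-3 201/12 201/15 201/14 201/13 201/2 199/-6 186/-5 171/-5 197/-5 201/-5 201/-5
201/-5 200/-6 188/-7 200/-5 202/12 201/15 202/14 202/14 201/15 200/15 202/-1 180/-3 194/-6 176/-6 201/-7 201/-6
201/-6 195/-6 187/-8 201/0 201/15 201/15 202/14 202/14 202/14 201/15 202/6 187/-4 152/-6 177/-3 199/-6 201/-5
202/-6 177/-5 196/-4 200/3 202/14 201/15 201/15 201/15 202/14 201/15 200/6 186/-2 137/-6 176/-2 197/-6 201/-7
201/-5 182/-4 193/-8 201/-4 202/13 201/15 202/14 201/15 202/14 199/13 200/1 164/-2 137/-8 178/-1 198/-4 201/-5
201/-3 187/-2 169/-5 199/-8 201/4 201/14 202/14 200/15 201/13 190/1 192/-1 114/-3 149/-8 172/-
[... 1636 characters left out ...]
/-22 229/-18 228/-18 218/-24 184/-22 169/-20 211/-26 238/-17
236/-16 236/-17 230/-19 214/-25 213/-26 147/-17 126/-14 129/-14 136/-14 147/-17 147/-18 136/-16 129/-15 197/-24 220/-23 238/-16
236/-17 237/-17 236/-17 227/-20 217/-24 218/-25 190/-24 154/-18 141/-16 138/-16 139/-16 152/-18 195/-24 216/-25 229/-19 239/-16
237/-16 237/-16 237/-16 237/-17 232/-17 220/-22 221/-22 221/-21 217/-24 216/-25 215/-25 219/-23 215/-25 226/-21 237/-17 238/-16
237/-17 237/-17 237/-16 237/-16 237/-17 236/-16 233/-17 227/-20 222/-21 226/-21 222/-22 229/-19 236/-18 238/-16 238/-17 238/-17
237/-17 236/-16 236/-16 237/-17 237/-17 237/-17 237/-17 237/-17 237/-16 237/-16 237/-16 237/-16 237/-16 237/-16 238/-16 238/-16
```

```bash
python3 - <<'E'
from h import *
import pickle
c,t,o=pickle.load(open('c2.pkl','rb'))
df=lambda x:cv2.GaussianBlur(x['color'].astype(np.float32)[...,2]-x['color'].astype(np.float32)[...,0],(0,0),.7)
a=blob(df(t)>5,222,168,252,196); b=blob(df(c)>-10,398,186,424,206)
print(a[0],a[2],b[0],b[2])
X,e=tri([t,c],[a[0],b[0]]); print(X,e)
print('top',cast(t,a[0],.114)[0]-[.61385,.21525,.0],'scene',cast(c,b[0],.114)[0]-[.61395,.21215,0])
# before, in the block, same mask
d=pickle.load(open('c0.pkl','rb')); T,S=d['top'],d['scene']
for n,x,bx,th,z in(('T500',T,(348,205,374,232),5,.049),('S500',S,(268,195,294,214),-10,.049),('T200',T,(380,212,400,232),5,.042),('S200',S,(242,200,263,217),-10,.042)):
    q=blob(df(x)>th,*bx); print(n,q[0],q[2],cast(x,q[0],z)[0,:2])
E
```

```text
[235.26760563 181.21126761] 142 [411.41176471 195.5       ] 102
[0.61278928 0.21424543 0.112968  ] [np.float64(0.0009662674505716344), np.float64(0.0009662674505713604)]
top [-0.00107514 -0.00028274  0.114     ] scene [-0.0001615   0.00054156  0.114     ]
T500 [360.77314815 218.56018519] 216 [ 0.53353179 -0.17174202]
S500 [279.70114943 205.18390805] 87 [ 0.53731204 -0.17546653]
T200 [388.67272727 222.09090909] 110 [ 0.52880949 -0.25990337]
S200 [251.11627907 208.34883721] 43 [ 0.53167103 -0.26444649]
```

The 500 g disc sits within about 0.6 mm of the ring centre. Next the 200 g.

Scaled: -0.22 m / 0.8 = -0.275, -0.081 m / 0.8 = -0.1013.

Emit:
move_arm --plan '[{"delta_pos":[-0.275,-0.1013,0],"turn":[0,0,0],"fingers":0.2},{"delta_pos":[-0.275,-0.1013,0],"turn":[0,0,0],"fingers":0.2},{"delta_pos":[-0.275,-0.1013,0],"turn":[0,0,0],"fingers":0.2},{"delta_pos":[-0.275,-0.1013,0],"turn":[0,0,0],"fingers":0.2},{"delta_pos":[-0.275,-0.1013,0.05],"turn":[0,0,0],"fingers":0.2},{"delta_pos":[-0.275,-0.1013,0.0875],"turn":[0,0,0],"fingers":0.2},{"delta_pos":[-0.275,-0.1013,0.0875],"turn":[0,0,0],"fingers":0.2},{"delta_pos":[-0.275,-0.1013,0.0875],"turn":[0,0,0],"fingers":0.2}]'

```text
clock: 12.75
position: [0.5336, -0.2546, 0.0687]
ee_rot: [0.707, 0.708, 0.0, 0.0]
ft_force: [0.0, -0.1, -0.6]
grip_width: 0.8
grasp_force: 0.0
```

```bash
python3 - <<'E'
from h import *
o=get_obs(); print(o['position'],o['ee_rot'].round(4),rel([.532,-.2622,.006]).round(4))
E
```

```text
[ 0.53356144 -0.25456749  0.06868024] [7.066e-01 7.077e-01 3.000e-04 5.000e-04] [-0.0076 -0.0016  0.0627]
```

Scaled: 0.062 m / 0.8 = 0.0775, -0.0076 m / 0.8 = -0.0095.

Emit:
move_arm --plan '[{"delta_pos":[-0.0095,-0.002,0.0375],"turn":[0,0,0],"fingers":0.2},{"delta_pos":[-0.0095,-0.002,0.0625],"turn":[0,0,0],"fingers":0.25},{"delta_pos":[-0.0095,-0.002,0.0775],"turn":[0,0,0],"fingers":0.25},{"delta_pos":[-0.0095,-0.002,0.0775],"turn":[0,0,0],"fingers":0.25},{"delta_pos":[-0.0095,-0.002,0.0775],"turn":[0,0,0],"fingers":0.25}]'

```text
clock: 13.38
position: [0.5314, -0.2629, 0.0064]
ee_rot: [0.707, 0.707, 0.0, 0.0]
ft_force: [-0.8, -0.6, -0.2]
grip_width: 0.749
grasp_force: 0.0
```

Emit:
move_arm --plan '[{"delta_pos":[0,0,0],"turn":[0,0,0],"fingers":0.7},{"delta_pos":[0,0,0],"turn":[0,0,0],"fingers":0.7},{"delta_pos":[0,0,0],"turn":[0,0,0],"fingers":0.7},{"delta_pos":[0,0,0],"turn":[0,0,0],"fingers":0.7}]' --force 50

```text
clock: 13.88
position: [0.5314, -0.263, 0.0067]
ee_rot: [0.707, 0.707, 0.001, 0.0]
ft_force: [-1.7, 0.8, 7.0]
grip_width: 0.507
grasp_force: 49.8
```

Scaled: -0.14 m / 0.8 = -0.175, -0.13 m / 0.8 = -0.1625.

Emit:
move_arm --plan '[{"delta_pos":[0,0,-0.0125],"turn":[0,0,0],"fingers":0.7},{"delta_pos":[0,0,-0.0375],"turn":[0,0,0],"fingers":0.7},{"delta_pos":[0,0,-0.1],"turn":[0,0,0],"fingers":0.7},{"delta_pos":[0,0,-0.1625],"turn":[0,0,0],"fingers":0.7},{"delta_pos":[0,0,-0.175],"turn":[0,0,0],"fingers":0.7}]'

```text
clock: 14.5
position: [0.5324, -0.2641, 0.1502]
ee_rot: [0.707, 0.707, 0.002, 0.003]
ft_force: [-0.8, -0.3, -3.0]
grip_width: 0.51
grasp_force: 51.6
```

Scaled: 0.476 m / 0.8 = 0.595, 0.082 m / 0.8 = 0.1025.

Emit:
move_arm --plan '[{"delta_pos":[0.595,0.1025,-0.0125],"turn":[0,0,0],"fingers":0.7},{"delta_pos":[0.595,0.1025,-0.0125],"turn":[0,0,0],"fingers":0.7},{"delta_pos":[0.595,0.1025,-0.0125],"turn":[0,0,0],"fingers":0.7},{"delta_pos":[0.595,0.1025,-0.0125],"turn":[0,0,0],"fingers":0.7},{"delta_pos":[0.595,0.1025,-0.0125],"turn":[0,0,0],"fingers":0.7},{"delta_pos":[0.595,0.1025,-0.0125],"turn":[0,0,0],"fingers":0.7},{"delta_pos":[0.595,0.1025,-0.0125],"turn":[0,0,0],"fingers":0.7},{"delta_pos":[0.595,0.1025,-0.0125],"turn":[0,0,0],"fingers":0.7},{"delta_pos":[0.595,0.1025,-0.0125],"turn":[0,0,0],"fingers":0.7},{"delta_pos":[0.595,0.1025,-0.0125],"turn":[0,0,0],"fingers":0.7},{"delta_pos":[0.595,0.1025,-0.0125],"turn":[0,0,0],"fingers":0.7},{"delta_pos":[0.595,0.1025,-0.0125],"turn":[0,0,0],"fingers":0.7}]'

```text
clock: 16.0
position: [0.6129, 0.212, 0.1559]
ee_rot: [0.708, 0.706, 0.0, -0.0]
ft_force: [-0.8, -0.3, -1.4]
grip_width: 0.512
grasp_force: 51.5
```

```bash
python3 - <<'E'
from h import *
o=get_obs(); print(o['position'],o['ee_rot'].round(4),o['grasp_force'],o['grip_width'],o['ft_force'],rel([.6133,.2133,.0942]).round(4))
E
```

```text
[0.61294553 0.21196058 0.15585906] [ 7.077e-01  7.065e-01  1.000e-04 -0.000e+00] 51.54283046722412 0.5115109330149963 [-0.76771715 -0.29539105 -1.37942278] [0.0013 0.0003 0.0617]
```

Scaled: 0.061 m / 0.8 = 0.0763, 0.0003 m / 0.8 = 0.0004.

Emit:
move_arm --plan '[{"delta_pos":[0.0015,0.0004,0.0375],"turn":[0,0,0],"fingers":0.7},{"delta_pos":[0.0015,0.0004,0.0563],"turn":[0,0,0],"fingers":0.7},{"delta_pos":[0.0015,0.0004,0.0688],"turn":[0,0,0],"fingers":0.7},{"delta_pos":[0.0015,0.0004,0.0738],"turn":[0,0,0],"fingers":0.7},{"delta_pos":[0.0015,0.0004,0.0763],"turn":[0,0,0],"fingers":0.7},{"delta_pos":[0.0015,0.0004,0.0763],"turn":[0,0,0],"fingers":0.7}]'

```text
clock: 16.75
position: [0.6134, 0.2144, 0.095]
ee_rot: [0.707, 0.707, 0.0, 0.0]
ft_force: [0.0, -0.2, -2.1]
grip_width: 0.507
grasp_force: 51.6
```

Scaled: 0.0014 m / 0.8 = 0.0018, -0.0008 m / 0.8 = -0.001.

Emit:
move_arm --plan '[{"delta_pos":[-0.001,0,0.0009],"turn":[0,0,0],"fingers":0.7},{"delta_pos":[-0.001,0,0.0018],"turn":[0,0,0],"fingers":0.7},{"delta_pos":[-0.001,0,0.0018],"turn":[0,0,0],"fingers":0.7}]'

```text
clock: 17.12
position: [0.6134, 0.2135, 0.0938]
ee_rot: [0.707, 0.707, 0.0, 0.0]
ft_force: [-2.7, -1.8, 3.9]
grip_width: 0.509
grasp_force: 52.2
```

Scaled: -0.28 m / 0.8 = -0.35, -0.25 m / 0.8 = -0.3125.

Emit:
move_arm --plan '[{"delta_pos":[0,0,0],"turn":[0,0,0],"fingers":0.45},{"delta_pos":[0,0,0],"turn":[0,0,0],"fingers":0.3},{"delta_pos":[0,0,0],"turn":[0,0,0],"fingers":0.15},{"delta_pos":[0,0,0],"turn":[0,0,0],"fingers":0.15},{"delta_pos":[0,0,-0.025],"turn":[0,0,0],"fingers":0.15},{"delta_pos":[0,0,-0.075],"turn":[0,0,0],"fingers":0.15},{"delta_pos":[-0.075,0,-0.075],"turn":[0,0,0],"fingers":0.15},{"delta_pos":[-0.15,0,-0.075],"turn":[0,0,0],"fingers":0.15},{"delta_pos":[-0.225,0,-0.075],"turn":[0,0,0],"fingers":0.15},{"delta_pos":[-0.3125,0,-0.075],"turn":[0,0,0],"fingers":0.15},{"delta_pos":[-0.35,0,-0.075],"turn":[0,0,0],"fingers":0.15},{"delta_pos":[-0.35,0,-0.075],"turn":[0,0,0],"fingers":0.15}]'

```text
clock: 18.62
position: [0.613, -0.071, 0.155]
ee_rot: [0.709, 0.705, 0.0, 0.001]
ft_force: [0.8, 0.6, -0.3]
grip_width: 0.852
grasp_force: 0.0
```

```bash
python3 - <<'E'
from h import *
import pickle
o=get_obs(); print(o['position'],o['ee_rot'].round(4))
c=camera('scene'); t=camera('top')
a=cv2.resize(c['color'][160:240,360:460,::-1],(400,320),interpolation=cv2.INTER_CUBIC)
b=cv2.resize(t['color'][140:240,190:290,::-1],(400,400),interpolation=cv2.INTER_CUBIC)
cv2.imwrite('pics/s6.png',np.hstack([np.pad(a,((0,80),(0,0),(0,0))),b]))
pickle.dump((c,t,o),open('c3.pkl','wb'))
df=lambda x:cv2.GaussianBlur(x['color'].astype(np.float32)[...,2]-x['color'].astype(np.float32)[...,0],(0,0),.7)
a=blob(df(t)>5,222,168,252,196); b=blob(df(c)>-10,398,180,424,206)
print(a[0],a[2],b[0],b[2],tri([t,c],[a[0],b[0]]))
print('top',cast(t,a[0],.129)[0]-[.61385,.21525,.0],'scene',cast(c,b[0],.129)[0]-[.61395,.21215,0])
E
```

```text
[ 0.61301758 -0.07102118  0.15504449] [7.093e-01 7.049e-01 2.000e-04 1.100e-03]
[234.53658537 179.8902439 ] 82 [412.1 191.8] 60 (array([0.61254176, 0.21325021, 0.12838033]), [np.float64(0.0008097022715511603), np.float64(0.0008097022715511802)])
top [-0.00125312 -0.0013365   0.129     ] scene [-7.77743251e-04 -8.80923491e-05  1.29000000e-01]
```

View pics/s6.png

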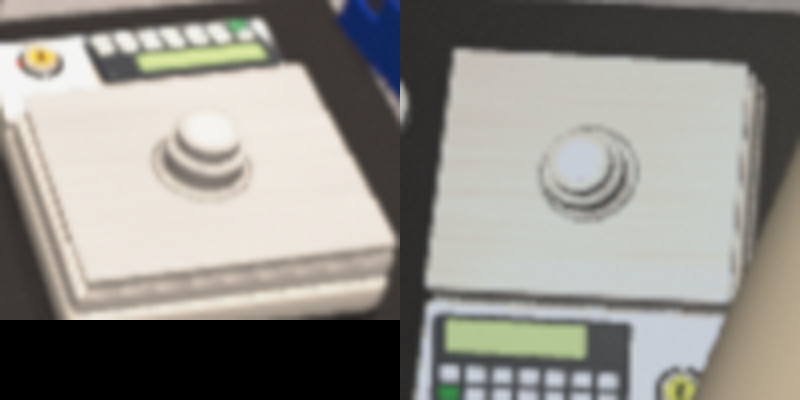

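The stack is concentric: 200 g on the 500 g, within about 1 mm of the ring centre. Now the key.

Scaled: -0.256 m / 0.8 = -0.32, -0.181 m / 0.8 = -0.2263, -1.507 rad / 1.5708 = -0.9594.

Emit:
move_arm --plan '[{"delta_pos":[-0.32,-0.2263,0],"turn":[0,0,-0.9594],"fingers":0.4},{"delta_pos":[-0.32,-0.2263,0],"turn":[0,0,-0.9594],"fingers":0.4},{"delta_pos":[-0.32,-0.2263,0],"turn":[0,0,-0.9594],"fingers":0.4},{"delta_pos":[-0.32,-0.2263,0],"turn":[0,0,-0.9594],"fingers":0.4},{"delta_pos":[-0.32,-0.2263,0],"turn":[0,0,-0.9594],"fingers":0.4},{"delta_pos":[-0.32,-0.2263,0],"turn":[0,0,-0.9594],"fingers":0.4},{"delta_pos":[-0.32,-0.2263,0],"turn":[0,0,-0.9594],"fingers":0.4},{"delta_pos":[-0.32,-0.2263,0],"turn":[0,0,-0.9594],"fingers":0.4},{"delta_pos":[-0.32,-0.2263,0],"turn":[0,0,-0.9594],"fingers":0.4},{"delta_pos":[-0.32,-0.2263,0],"turn":[0,0,-0.9594],"fingers":0.4},{"delta_pos":[-0.32,-0.2263,0],"turn":[0,0,-0.9594],"fingers":0.4},{"delta_pos":[-0.32,-0.2263,0],"turn":[0,0,-0.9594],"fingers":0.4}]' --force 60

```text
clock: 20.23
position: [0.4322, -0.3223, 0.1532]
ee_rot: [0.032, 0.999, 0.0, -0.0]
ft_force: [0.4, -0.3, 0.1]
grip_width: 0.603
grasp_force: 0.0
```

```bash
cat >> h.py <<'E'
def yaw():
    "azimuth of tool y, degrees; tilt of tool z, degrees"
    R=Rn.from_quat(get_obs()['ee_rot']).as_matrix(); return np.degrees(np.arctan2(R[1,1],R[0,1])),np.degrees(R[:2,2])
E
python3 - <<'E'
from h import *
o=get_obs(); print(o['position'],yaw(),o['joint_pos'].round(2),rel([.4317,-.3273,.08]).round(4))
E
```

```text
[ 0.43221006 -0.32231038  0.15317426] (np.float64(86.28451117967575), array([-0.00343234,  0.00558031])) [-0.03  0.2   0.67  1.79 -0.13  1.2   2.18] [ 0.0002 -0.005   0.0732]
```

Over the key; j7 is fine. I go down to z ≈ 0.016, in two parts.

Scaled: 0.135 m / 0.8 = 0.1688, 0.13 m / 0.8 = 0.1625.

Emit:
move_arm --plan '[{"delta_pos":[0,-0.0063,0],"turn":[0,0,0],"fingers":0.4},{"delta_pos":[0,-0.0063,0.05],"turn":[0,0,0],"fingers":0.4},{"delta_pos":[0,-0.0063,0.1],"turn":[0,0,0],"fingers":0.4},{"delta_pos":[0,-0.0063,0.1375],"turn":[0,0,0],"fingers":0.5},{"delta_pos":[0,-0.0063,0.1625],"turn":[0,0,0],"fingers":0.5},{"delta_pos":[0,-0.0063,0.1688],"turn":[0,0,0],"fingers":0.5},{"delta_pos":[0,-0.0063,0.1688],"turn":[0,0,0],"fingers":0.5}]'

```text
clock: 21.1
position: [0.4319, -0.3278, 0.0185]
ee_rot: [0.032, 0.999, -0.0, 0.0]
ft_force: [-0.3, 0.1, -0.6]
grip_width: 0.5
grasp_force: 0.0
```

```bash
python3 - <<'E'
from h import *
o=get_obs(); print(o['position'],yaw(),o['ft_force'],rel([.4317,-.3273,.016]).round(4))
c=camera('scene')
cv2.imwrite('pics/s7.png',cv2.resize(c['color'][150:230,200:300,::-1],(700,560),interpolation=cv2.INTER_CUBIC))
E
```

```text
[ 0.43186412 -0.32777992  0.01849111] (np.float64(86.3196595121176), array([ 0.00229515, -0.0086669 ])) [-0.25133123  0.11521828 -0.55954431] [0.0002 0.0005 0.0025]
```

View pics/s7.png

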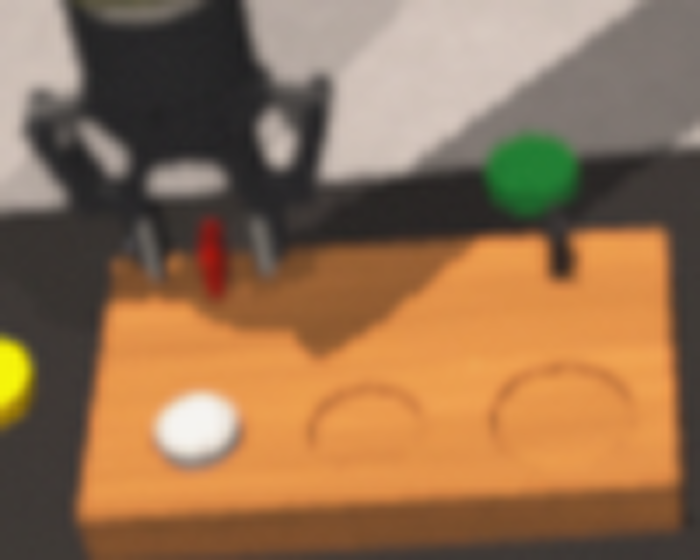

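The red key at (212,258) stands centred between the pads at (150,250) and (262,250). I close on it and lift.

Emit:
move_arm --plan '[{"delta_pos":[0,0,0],"turn":[0,0,0],"fingers":1},{"delta_pos":[0,0,0],"turn":[0,0,0],"fingers":1},{"delta_pos":[0,0,0],"turn":[0,0,0],"fingers":1},{"delta_pos":[0,0,0],"turn":[0,0,0],"fingers":1},{"delta_pos":[0,0,0],"turn":[0,0,0],"fingers":1},{"delta_pos":[0,0,0],"turn":[0,0,0],"fingers":1}]' --force 80

```text
clock: 21.9
position: [0.4324, -0.3277, 0.019]
ee_rot: [0.032, 0.999, -0.0, 0.001]
ft_force: [-1.4, 0.8, 6.9]
grip_width: 0.096
grasp_force: 79.5
```

```bash
python3 - <<'E'
from h import *
o=get_obs(); print(o['position'],yaw(),o['ft_force'],o['torque'])
E
```

```text
[ 0.43238018 -0.3276958   0.01899022] (np.float64(86.34311657177253), array([ 0.07687833, -0.01381648])) [-1.37881872  0.78457627  6.89772378] [0.22986451 0.2442997  0.06306576]
```

Scaled: -0.12 m / 0.8 = -0.15, -0.11 m / 0.8 = -0.1375.

Emit:
move_arm --plan '[{"delta_pos":[0,0,-0.01],"turn":[0,0,0],"fingers":1},{"delta_pos":[0,0,-0.0225],"turn":[0,0,0],"fingers":1},{"delta_pos":[0,0,-0.0375],"turn":[0,0,0],"fingers":1},{"delta_pos":[0,0,-0.075],"turn":[0,0,0],"fingers":1},{"delta_pos":[0,0,-0.1375],"turn":[0,0,0],"fingers":1},{"delta_pos":[0,0,-0.15],"turn":[0,0,0],"fingers":1},{"delta_pos":[0,0,-0.15],"turn":[0,0,0],"fingers":1}]'

```text
clock: 22.78
position: [0.4322, -0.3275, 0.1388]
ee_rot: [0.032, 0.999, -0.0, 0.001]
ft_force: [-0.1, 0.3, -1.6]
grip_width: 0.099
grasp_force: 78.5
```

Scaled: 0.4605 m / 0.8 = 0.5756, 0.0074 m / 0.8 = 0.0093, -0.064 rad / 1.5708 = -0.0407.

Emit:
move_arm --plan '[{"delta_pos":[0.0093,0.5756,0],"turn":[0,0,-0.0407],"fingers":1},{"delta_pos":[0.0093,0.5756,0],"turn":[0,0,-0.0407],"fingers":1},{"delta_pos":[0.0093,0.5756,0],"turn":[0,0,-0.0407],"fingers":1},{"delta_pos":[0.0093,0.5756,0],"turn":[0,0,-0.0407],"fingers":1},{"delta_pos":[0.0093,0.5756,0],"turn":[0,0,-0.0407],"fingers":1},{"delta_pos":[0.0093,0.5756,0],"turn":[0,0,-0.0407],"fingers":1},{"delta_pos":[0.0093,0.5756,0],"turn":[0,0,-0.0407],"fingers":1},{"delta_pos":[0.0093,0.5756,0],"turn":[0,0,-0.0407],"fingers":1},{"delta_pos":[0.0093,0.5756,0],"turn":[0,0,-0.0407],"fingers":1},{"delta_pos":[0.0093,0.5756,0],"turn":[0,0,-0.0407],"fingers":1},{"delta_pos":[0.0093,0.5756,0],"turn":[0,0,-0.0407],"fingers":1},{"delta_pos":[0.0093,0.5756,0],"turn":[0,0,-0.0407],"fingers":1}]'

```text
clock: 24.28
position: [0.4538, 0.1318, 0.1382]
ee_rot: [0.001, 1.0, 0.0, -0.0]
ft_force: [0.5, 0.0, 0.1]
grip_width: 0.097
grasp_force: 78.6
```

```bash
python3 - <<'E'
from h import *
import pickle
o=get_obs(); print(o['position'],yaw(),o['grip_width'],o['grasp_force'],o['ft_force'],o['joint_pos'].round(2),rel([.4542,.1323,.09]).round(4))
c=camera('scene');t=camera('top'); pickle.dump((c,t,o),open('c4.pkl','wb'))
a=cv2.resize(c['color'][120:200,325:425,::-1],(500,400),interpolation=cv2.INTER_CUBIC)
b=cv2.resize(t['color'][195:255,235:280,::-1],(300,400),interpolation=cv2.INTER_CUBIC)
cv2.imwrite('pics/s8.png',np.hstack([a,b]))
E
```

```text
[0.45382978 0.13178229 0.13815027] (np.float64(89.9298893189293), array([-0.00337377,  0.00625258])) 0.09663712580613008 78.62788438796997 [0.47864045 0.00193421 0.10767353] [-0.6   0.04  0.23  1.95 -0.01  1.15  1.2 ] [-0.0004  0.0005  0.0482]
```

View pics/s8.png

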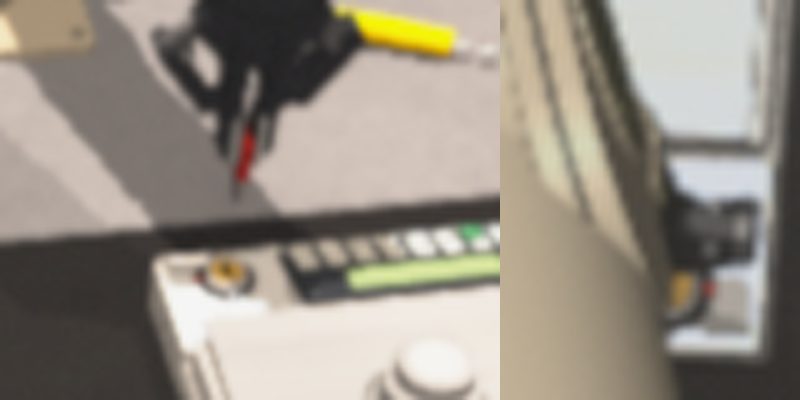

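The key is held upright, blade tip at about (372,158) in the scene view, above the switch at (370,174). I have now used up my pictures (one over the limit, in fact), so from here I work by numbers only. I check the held key against the switch.

```bash
python3 - <<'E'
from h import *
import pickle
c,t,o=pickle.load(open('c4.pkl','rb'))
g=cv2.cvtColor(c['color'],cv2.COLOR_RGB2GRAY)
print(g[150:164,366:382])
oo=-c['R'].T@c['t']
def atx(u,v,x):
    d=cast(c,[u,v],0)[0]-oo; return (oo+d*((x-oo[0])/d[0])).round(4)
R=((hsv(c)[...,0]<8)|(hsv(c)[...,0]>170))&(hsv(c)[...,1]>120)
b=blob(R,365,140,382,162); v,u=np.nonzero(b[1]); print(b[0],b[2])
for r in sorted(set(v)): k=u[v==r]; print(r,atx(k.mean(),r,.4595 if 0 else .468))
print('plug at its x',cast(c,[369.7,173.7],.068))
E
```

```text
[[118 113  92  66  72  98  95  77  64  78 106 120 128 160 186 195]
 [119 115 104  87  86 101  89  72  64  84 119 146 164 182 192 195]
 [119 118 114 106  99  97  82  67  75 104 138 171 186 193 194 194]
 [118 119 118 115 107  92  74  64  89 133 165 186 194 196 195 195]
 [117 117 117 117 111  90  71  64 100 153 183 193 195 197 196 195]
 [117 117 117 117 111  90  73  74 103 149 181 192 195 196 196 195]
 [117 117 116 116 111  91  81  90 106 130 159 181 191 194 194 194]
 [118 116 116 115 110  93  86  99 110 119 135 159 183 190 191 192]
 [118 117 116 115 110  93  88 102 112 117 121 140 172 188 190 190]
 [118 118 117 115 111  98  94 106 113 116 118 127 155 177 187 189]
 [118 117 116 115 113 106 105 111 116 116 118 120 132 156 177 187]
 [117 117 117 116 115 113 114 117 117 117 116 115 117 129 154 175]
 [116 116 115 113 113 112 113 112 112 111 107 105 103 103 117 139]
 [107 105 101  99  98  95  93  91  90  88  82  80  78  74  75  87]]
[373.69230769 150.57692308] 26
146 [0.468  0.1283 0.1939]
147 [0.468  0.1288 0.1901]
148 [0.468  0.1277 0.1863]
149 [0.468  0.1281 0.1824]
150 [0.468  0.1286 0.1784]
151 [0.468  0.1291 0.1745]
152 [0.468  0.1279 0.1706]
153 [0.468  0.1268 0.1668]
154 [0.468  0.1273 0.1628]
155 [0.468  0.1261 0.1589]
plug at its x [[0.4550042  0.13032144 0.068     ]]
```

```bash
python3 - <<'E'
from h import *
import pickle
c,t,o=pickle.load(open('c4.pkl','rb'))
oo=-c['R'].T@c['t']
for u,v in((371.95,157),(371.95,158.5),(373.7,150.6)):
    d=cast(c,[u,v],0)[0]-oo
    print([(oo+d*((x-oo[0])/d[0])).round(4) for x in(.454,.4595,.468)])
# brass plug refined: dark keyway inside brass, brass-weighted centroid at rest, both cameras
import numpy as np
d=pickle.load(open('c0.pkl','rb'))
for n,(u0,v0) in(('scene',(370,174)),('top',(260,238))):
    x=d[n]; h=hsv(x); 
    print(n); print(x['color'][v0-7:v0+8,u0-8:u0+9,2])
    w=np.clip(x['color'][...,0].astype(float)-x['color'][...,2]-40,0,None)[v0-7:v0+8,u0-7:u0+8]
    v,u=np.mgrid[v0-7:v0+8,u0-7:u0+8]; print((u*w).sum()/w.sum(),(v*w).sum()/w.sum())
E
```

```text
[array([0.454 , 0.1302, 0.1388]), array([0.4595, 0.1282, 0.1436]), array([0.468 , 0.1253, 0.151 ])]
[array([0.454 , 0.1309, 0.1325]), array([0.4595, 0.1289, 0.1374]), array([0.468 , 0.126 , 0.1448])]
[array([0.454 , 0.1329, 0.1644]), array([0.4595, 0.1309, 0.169 ]), array([0.468 , 0.1279, 0.1762])]
scene
[[ 53  53  53  53  52  53  53  53  53  53  53  53  53  54  54  57  57]
 [ 54  53  54  53  54  56  57  57  57  57  59  60  66  72  80  91 102]
 [ 59  60  65  72  79  88  94 105 109 111 116 121 129 139 150 167 183]
 [119 121 128 134 138 151 158 174 182 187 198 207 213 217 222 228 233]
 [212 211 208 200 190 190 183 189 198 211 223 232 237 240 241 242 242]
 [241 238 228 211 199 179 152 139 143 165 190 217 227 238 242 243 243]
 [243 239 211 168 174 146 106  82  78  98 129 167 186 220 239 243 243]
 [243 232 172 132 160 142 101  69  57  71 100 134 145 180 232 242 244]
 [242 224 151 114 153 161 131 104  96 102 126 146 131 149 224 241 243]
 [242 231 174 117 133 158 155 152 153 152 156 154 122 142 223 242 244]
 [243 240 221 164 128 134 150 163 170 173 158 133 115 164 232 243 244]
 [244 243 240
[... 714 characters left out ...]
147 159 102 124 191 223]
 [224 192 110 131 149 116 101  79  78 100 114 135 142 101 102 174 222]
 [224 192 110 130 144 114  98  76  81 103 113 135 141  96 100 174 222]
 [224 192 112 135 154 119 102  85  87 106 119 140 139  93 122 191 223]
 [224 197 119 120 156 149 119 110 108 120 147 157 121  98 156 215 225]
 [225 214 164 109 128 156 156 156 154 160 153 141  97 124 189 223 225]
 [226 224 205 147 107 119 145 148 147 148 119  97 110 167 215 225 225]
 [226 226 220 200 159 109 100  98  99 101 103 125 167 208 223 226 226]
 [226 225 225 223 213 184 169 154 153 164 179 194 214 224 225 226 226]
 [223 223 223 224 223 221 216 210 209 215 221 223 224 225 225 225 225]]
259.8826771653543 237.4228346456693
```

In the scene view the blade and the plug agree within about 1 mm in y. I lower toward the mouth (expected at TCP z ≈ 0.080; home ≈ 0.055).

Scaled: 0.065 m / 0.8 = 0.0813, 0.055 m / 0.8 = 0.0688.

Emit:
move_arm --plan '[{"delta_pos":[-0.0005,0.0004,0.0375],"turn":[0,0,0],"fingers":1},{"delta_pos":[-0.0005,0.0004,0.0625],"turn":[0,0,0],"fingers":1},{"delta_pos":[-0.0005,0.0004,0.0688],"turn":[0,0,0],"fingers":1},{"delta_pos":[-0.0005,0.0004,0.0725],"turn":[0,0,0],"fingers":1},{"delta_pos":[-0.0005,0.0004,0.075],"turn":[0,0,0],"fingers":1},{"delta_pos":[-0.0005,0.0004,0.0775],"turn":[0,0,0],"fingers":1},{"delta_pos":[-0.0005,0.0004,0.08],"turn":[0,0,0],"fingers":1},{"delta_pos":[-0.0005,0.0004,0.0813],"turn":[0,0,0],"fingers":1},{"delta_pos":[-0.0005,0.0004,0.0813],"turn":[0,0,0],"fingers":1}]' --force 100

```text
clock: 25.5
position: [0.4543, 0.1329, 0.0733]
ee_rot: [-0.0, 1.0, 0.0, 0.0]
ft_force: [0.5, 0.2, -0.7]
grip_width: 0.088
grasp_force: 102.5
```

```bash
python3 - <<'E'
from h import *
o=get_obs(); print(o['position'],yaw(),o['grip_width'],o['grasp_force'],o['ft_force'],o['torque'])
E
```

```text
[0.45425947 0.13291635 0.07325731] (np.float64(90.009473563177), array([0.00922139, 0.0066379 ])) 0.08799175454832743 102.47018337249756 [ 0.51088441  0.21145883 -0.70542505] [-0.03813786 -0.04447248  0.01496689]
```

Entered the mouth with no force. I work it in with a 1 mm wiggle along x.

Emit:
move_arm --plan '[{"delta_pos":[0.0013,0,0.0025],"turn":[0,0,0],"fingers":1},{"delta_pos":[-0.0013,0,0.005],"turn":[0,0,0],"fingers":1},{"delta_pos":[0.0013,0,0.0075],"turn":[0,0,0],"fingers":1},{"delta_pos":[-0.0013,0,0.0094],"turn":[0,0,0],"fingers":1},{"delta_pos":[0.0013,0,0.0113],"turn":[0,0,0],"fingers":1},{"delta_pos":[-0.0013,0,0.0131],"turn":[0,0,0],"fingers":1},{"delta_pos":[0.0013,0,0.015],"turn":[0,0,0],"fingers":1},{"delta_pos":[-0.0013,0,0.0169],"turn":[0,0,0],"fingers":1},{"delta_pos":[0,0,0.0181],"turn":[0,0,0],"fingers":1}]'

```text
clock: 26.62
position: [0.4544, 0.1329, 0.0586]
ee_rot: [-0.0, 1.0, 0.0, 0.0]
ft_force: [4.9, -1.2, 2.5]
grip_width: 0.091
grasp_force: 103.1
```

Scaled: 0.005 m / 0.8 = 0.0063, 0.004 m / 0.8 = 0.005.

Emit:
move_arm --plan '[{"delta_pos":[0.0013,0,0.0019],"turn":[0,0,0],"fingers":1},{"delta_pos":[-0.0013,0,0.0038],"turn":[0,0,0],"fingers":1},{"delta_pos":[0.0013,0,0.005],"turn":[0,0,0],"fingers":1},{"delta_pos":[-0.0013,0,0.0063],"turn":[0,0,0],"fingers":1},{"delta_pos":[0,0,0.0063],"turn":[0,0,0],"fingers":1},{"delta_pos":[0,0,0.0063],"turn":[0,0,0],"fingers":1}]'

```text
clock: 27.38
position: [0.4546, 0.133, 0.0548]
ee_rot: [0.0, 1.0, 0.0, 0.0]
ft_force: [-1.4, -1.6, 16.1]
grip_width: 0.088
grasp_force: 105.2
```

```bash
python3 - <<'E'
from h import *
o=get_obs(); print(o['position'],yaw(),o['grip_width'],o['grasp_force'],o['ft_force'],o['torque'])
E
```

```text
[0.45459676 0.13295238 0.05476107] (np.float64(89.99680631135985), array([0.04485399, 0.03193053])) 0.08754631424387115 105.22567749023438 [-1.40075002 -1.56100431 16.1195451 ] [-0.44215598  0.26572059 -0.03071907]
```

Scaled: -0.001 m / 0.8 = -0.0013, 0.0005 m / 0.8 = 0.0006.

Emit:
move_arm --plan '[{"delta_pos":[0.0013,0,0.0006],"turn":[0,0,0],"fingers":1},{"delta_pos":[-0.0013,0,0.0013],"turn":[0,0,0],"fingers":1},{"delta_pos":[0.0013,0,0.0013],"turn":[0,0,0],"fingers":1},{"delta_pos":[-0.0013,0,0.0013],"turn":[0,0,0],"fingers":1},{"delta_pos":[0,0,0.0013],"turn":[0,0,0],"fingers":1},{"delta_pos":[0,0,0.0013],"turn":[0,0,0],"fingers":1}]'

```text
clock: 28.12
position: [0.4548, 0.133, 0.0546]
ee_rot: [0.0, 1.0, 0.0, 0.0]
ft_force: [-6.1, -3.5, 26.8]
grip_width: 0.086
grasp_force: 106.9
```

```bash
python3 - <<'E'
from h import *
o=get_obs(); print(o['position'],yaw(),o['ft_force'],o['torque'])
c=camera('scene'); R=((hsv(c)[...,0]<8)|(hsv(c)[...,0]>170))&(hsv(c)[...,1]>120)
b=blob(R,360,150,382,180); print(b[0],b[2]); print(c['color'][156:182,364:378,0]); print(cv2.getGaussianKernel(1,1) is not None)
E
```

```text
[0.45475839 0.13298588 0.05460411] (np.float64(89.99114781868381), array([0.05498324, 0.04910552])) [-6.08060445 -3.51534713 26.80045952] [-0.79137536  1.33583993 -0.00731884]
[371.33333333 170.83333333] 18
[[112 111  80  46  35  37  39  46  57  52  42  37  36  39]
 [ 92  97  73  44  34  39  40  51  71  60  44  36  36  38]
 [ 63  72  56  41  35  37  40  58  79  65  44  36  38  39]
 [ 44  47  42  37  35  37  42  64  85  69  45  38  38  39]
 [ 40  39  38  35  38  37  46  69  82  65  45  38  38  39]
 [ 41  38  38  38  36  40  49  66  68  50  39  38  40  40]
 [ 45  44  40  38  39  40  48  63  53  41  42  42  41  42]
 [ 49  47  42  38  39  41  50  57  46  44  58  56  46  44]
 [ 50  46  41  38  42  56  65  62  46  52  79  77  59  45]
 [ 43  41  37  39  52  77  90  81  59  60  90  90  66  46]
 [ 40  38  36  40  59  91 103  99  76  69  95  93  65  45]
 [ 41  38  36  41  64  95 107 110  96  83 102  90  62  46]
 [ 41  39  37  42  68  98 110 130 127 103 105  89  64  59]
 [ 55  51  45  48  74 101 113 142 146 117 109  92  87  96]
 [119  98  70  60  82 106 111 138 142 120 114 109 121 134]
 [198 150 102  82  95 110 110 128 130 118 122 132 145 152]
 [216 157 118 110 112 114 113 128 128 117 119 138 152 157]
 [173 119 118 130 130 120 121 133 134 122 112 128 152 162]
 [121  93 117 139 142 129 131 137 140 132 113 115 157 178]
 [118 101 117 140 150 144 141 146 148 141 115 109 162 190]
 [138 111 112 133 149 150 150 152 152 140 109 109 165 195]
 [181 148 122 121 133 142 148 152 143 121 100 125 177 198]
 [232 219 181 148 133 126 137 154 134 113 121 157 190 201]
 [244 242 234 219 194 163 158 171 152 150 166 187 199 202]
 [245 245 244 243 237 228 221 214 197 200 205 205 203 200]
 [245 245 245 245 244 243 242 238 234 234 231 220 210 201]]
True
```

Hard stop at the predicted home height: +10 N gave only 0.2 mm. I ease the push slightly and turn clockwise.

Scaled: -0.0005 m / 0.8 = -0.0006, -0.0003 m / 0.8 = -0.0004, 0.78 rad / 1.5708 = 0.4966.

Emit:
move_arm --plan '[{"delta_pos":[-0.0004,0.0003,-0.0006],"turn":[0,0,0.0637],"fingers":1},{"delta_pos":[-0.0004,0.0003,-0.0006],"turn":[0,0,0.1401],"fingers":1},{"delta_pos":[-0.0004,0.0003,-0.0006],"turn":[0,0,0.2292],"fingers":1},{"delta_pos":[-0.0004,0.0003,-0.0006],"turn":[0,0,0.3183],"fingers":1},{"delta_pos":[-0.0004,0.0003,-0.0006],"turn":[0,0,0.4074],"fingers":1},{"delta_pos":[-0.0004,0.0003,-0.0006],"turn":[0,0,0.4966],"fingers":1},{"delta_pos":[-0.0004,0.0003,-0.0006],"turn":[0,0,0.4966],"fingers":1}]' --force 110

```text
clock: 29.05
position: [0.4547, 0.1331, 0.0546]
ee_rot: [0.381, 0.925, 0.0, 0.0]
ft_force: [-4.6, -3.6, 22.3]
grip_width: 0.088
grasp_force: 108.2
```

```bash
python3 - <<'E'
from h import *
o=get_obs(); print(o['position'],yaw(),o['ft_force'],o['torque'],o['grip_width'])
E
```

```text
[0.45472694 0.13307316 0.05463615] (np.float64(45.18737149806405), array([0.01291771, 0.02959922])) [-4.58944174 -3.58897913 22.28593364] [-0.80587289  1.076807    0.01619063] 0.08797034122952398
```

Scaled: 1 rad / 1.5708 = 0.6366.

Emit:
move_arm --plan '[{"delta_pos":[0,0,0],"turn":[0,0,0.0891],"fingers":1},{"delta_pos":[0,0,0],"turn":[0,0,0.1783],"fingers":1},{"delta_pos":[0,0,0],"turn":[0,0,0.2674],"fingers":1},{"delta_pos":[0,0,0],"turn":[0,0,0.3565],"fingers":1},{"delta_pos":[0,0,0],"turn":[0,0,0.4456],"fingers":1},{"delta_pos":[0,0,0],"turn":[0,0,0.522],"fingers":1},{"delta_pos":[0,0,0],"turn":[0,0,0.5857],"fingers":1},{"delta_pos":[0,0,0],"turn":[0,0,0.6366],"fingers":1},{"delta_pos":[0,0,0],"turn":[0,0,0.6366],"fingers":1},{"delta_pos":[0,0,0],"turn":[0,0,0.6366],"fingers":1}]'

```text
clock: 30.3
position: [0.4549, 0.133, 0.0547]
ee_rot: [0.777, 0.629, 0.0, -0.0]
ft_force: [-3.7, -4.5, 24.2]
grip_width: 0.091
grasp_force: 108.4
```

```bash
python3 - <<'E'
from h import *
o=get_obs(); print(o['position'],yaw(),o['ft_force'],o['torque'],o['grip_width'],o['joint_pos'].round(2))
E
```

```text
[0.4548875  0.13298392 0.05470665] (np.float64(-11.991481190113547), array([0.02119173, 0.03444364])) [-3.71803412 -4.4997139  24.16253254] [-0.97857231  1.11574199  0.05679941] 0.09069980977091173 [-0.74  0.15  0.39  2.04 -0.07  0.96 -0.53]
```

Spring torque is growing, but I don't clearly see the stop. I turn a little further and look for the torque jump.

Scaled: 0.07 rad / 1.5708 = 0.0446.

Emit:
move_arm --plan '[{"delta_pos":[0,0,0],"turn":[0,0,0.0255],"fingers":1},{"delta_pos":[0,0,0],"turn":[0,0,0.0446],"fingers":1},{"delta_pos":[0,0,0],"turn":[0,0,0.0446],"fingers":1},{"delta_pos":[0,0,0],"turn":[0,0,0.0446],"fingers":1}]'

```text
clock: 30.8
position: [0.4548, 0.133, 0.0547]
ee_rot: [0.799, 0.602, 0.0, -0.0]
ft_force: [-5.6, -3.8, 24.4]
grip_width: 0.09
grasp_force: 108.4
```

```bash
python3 - <<'E'
from h import *
o=get_obs(); print(o['position'],yaw(),o['ft_force'],o['torque'],o['grip_width'])
E
```

```text
[0.45479447 0.13302767 0.05468626] (np.float64(-15.979483403408754), array([0.01378613, 0.03209171])) [-5.58407364 -3.79526759 24.39637766] [-0.89162768  1.09118228  0.27552184] 0.08951268288498938
```

Torque jumped to 0.28 N m at 1.85 rad, so the plug is on its stop. I check the stack once more by numbers and hand in.

```bash
python3 - <<'E'
from h import *
c=camera('scene'); df=lambda x:cv2.GaussianBlur(x['color'].astype(np.float32)[...,2]-x['color'].astype(np.float32)[...,0],(0,0),.7)
b=blob(df(c)>-10,398,180,424,206); print(b[0],b[2])
o=get_obs(); print(o['position'],yaw()[0],o['torque'][2],o['ft_force'][2],o['clock'])
if np.hypot(*(b[0]-[412.1,191.8]))<1.2 and o['torque'][2]>.12: print(hand_in())
E
```

```text
[412.06779661 191.62711864] 59
[0.45482196 0.13303693 0.05469833] -15.97910206853686 0.2815122428925804 24.880075152700226 30.85
the job is handed in; nothing more can be done
None
```

Handed in at 30.9 s: the 500 g and 200 g are stacked within about 1 mm of the ring centre, and the red key is gripped, fully home and held at its clockwise stop; I viewed 11 pictures against your limit of 10.

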